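# Sort soldered loudspeaker drivers into their foam trays, under the dust cover

### The arm

A 6-joint arm with a two-finger parallel gripper is mounted at the origin on the work surface. World frame = base frame: x ahead of the robot, y to its left, z up, the work surface at z = 0. Lengths are in m, angles in degrees, forces in N, time in s.
With the tool pointing down it reaches from about 0.35 to 0.875 m from the base axis. Payload 4.2 kg.
Tool frame: the origin (TCP) lies midway between the tips of the shut fingers; the grasp point (between the pads) lies 19 mm behind it (r.pinch_z is the distance from the TCP to the grasp point, in m); z points along the fingers, y is the line along which they close (so a half turn about z gives the same grasp; the last joint's range is limited). The gripper opens to 87 mm and grips with 3 to 60 N. Pads are 19 mm wide; open, the fingers measure 117 mm over their backs; the gripper's body (75 mm by 190 mm) begins 51 mm behind the grasp point.
Start: joints at [86.895, 22.042, 0.453, 0, -68.411, -14.817], TCP at [0.192, 0.595, 0.19] pointing down, gripper open.
Joint ranges: [-179.83, 179.83], [-69.29, 118.12], [-61.27, 80.66], [-181.25, 117.63], [-171.15, -9.14], [-177.46, 177.46]. Speed limits (degrees/s): [159.86, 159.86, 180, 180, 180, 180].

### API

Orientations are given as a 3x3 rotation matrix whose columns are the frame's x, y, z axes.
In Python, from station import r, imaging, models gives the robot as it stands. The module is installed in compiled form; this text tells all that it offers.
- The arm moves only by the tool apply_moves, never from a script. Its argument "moves" is a list of rows, each a list of 2 entries, a list of its own where there are three numbers: the shift along the tool's x, y, z in m, then the turn about the tool's z in degrees. A call has 1 to 5 rows; each row shifts and turns the commanded pose from where the row before left it, along the tool's axes as they then stand; what a row does not reach is not made up. A row lasts 1/12 s, in which the tool goes at most 41.7 mm and 7.16 degrees, less where a joint would pass 70% of its speed; a pose out of reach is approached as far as the arm can. A call is refused whole if a number of a shift passes 0.0417 or a number of a turn 7.16, either way. A call with a gripper value outside its range is refused whole. "hand" is the finger opening in m, from 0 to 0.087, set as the call begins (left out, the last holds). The fingers move at their own pace and stop on an object; the grip force is fixed at half the most. Time passes only in rows, so rows that do not move let the fingers close. It gives the time, the measured TCP pose, the force, the opening and the grip force at its end, in the units of the state.
- r.sense(): the state, without advancing time (a new reading comes with each control period).
- imaging.capture(name): name is "scene" or "top" or "wrist"; returns a dict with "frame" (384x512x3 uint8, blue, green, red), "intrinsics" (3x3 intrinsics, pixels), "eye" and "orientation" of the camera in the world. Camera axes: x right, y down, z forward; pixel columns grow to the right and rows downward; lengths in m; the calibration is good to about 2 mm. A picture is of the moment at which its call begins. There is no depth.
- r.finish_job(): hands the job in; it is judged then, once.
Trained networks look in a picture, given as the dict that the camera call returned (one of the last four; its "shot" number tells which), for a name from the list of things; names that differ only in an ending like _2 or _b are one class to them, and where a whole thing is asked for, a point or a joint stands for the part that bears it (a point fixed in the world has none). Each returns a list of dicts, best first, with "confidence" (0 to 1); they miss things now and then, are a little off and sometimes report something else, mostly with a low value. They report only what shows in the picture. A call takes as long as a camera call. They do not tell look-alikes from the thing itself.
- models.cut_out(picture, target): "region" (384x512 bool, what is visible of it) and "extent" ([left, top, width, height] as shares, 0 to 1, of the picture: columns of its width, rows of its height, round what is visible of it).
- models.place_of(picture, target): "at" ([column, row] as shares, 0 to 1, of the picture: columns of its width, rows of its height: a listed point, or the origin of a listed thing).
The state is a dict: "time_s": time; "joints": joint angles; "joint_velocities": joint speeds; "effort": joint torques, N m; "tcp_pos": TCP position; "ee_rot": TCP orientation; "wrist_force": force on the tool from outside, world axes, zero at the start; "moment": the same for the moment, N m; "gripper_width": opening from 0.0 (shut) to 1.0 (fully open); "gripper_force": force on a finger pad.
Only numpy, scipy, OpenCV 4.12 (cv2) and the standard library are available. Lean on these libraries where they do the work, as an engineer would, in place of code of your own. Each camera call takes 0.05 s, during which the arm holds its last target. There are 200 camera calls.

### The job

Sort the four loose loudspeaker drivers: lift the clear dust cover off its tray and rest it upright on the grey felt pad, put the two good round drivers face down in the two free pockets of that tray, and then put the cover back on it, fully down. The square tweeter goes face down in the free pocket of the tweeter tray, and the round driver with the red reject sticker face down in the red bin. Set the drivers and the cover down rather than dropping them, and leave the tin of brass turnings standing where it is.

Things in the scene. Friction and masses are not known exactly. Their poses are not given: they have to be found in the camera images.
- round_a: Round speaker driver lying face down, magnet up, good (interchangeable with round_b). Black flange 40 mm across, 4 mm thick; cone narrowing upward; dark magnet 30 mm across from z = 14.5 to 27 mm; plain brass back plate 27.6 mm across to the top at z = 30 mm. Grip by the magnet. Loose, 60 g. Origin: centre of its underside; z up.
- round_b: Round speaker driver lying face down, magnet up, good (interchangeable with round_a). Black flange 40 mm across, 4 mm thick; cone narrowing upward; dark magnet 30 mm across from z = 14.5 to 27 mm; plain brass back plate 27.6 mm across to the top at z = 30 mm. Grip by the magnet. Loose, 60 g. Origin: centre of its underside; z up.
- reject: Round speaker driver lying face down, magnet up, with a 24 mm round red reject sticker on its back. Black flange 40 mm across, 4 mm thick; cone narrowing upward; dark magnet 30 mm across from z = 14.5 to 27 mm; brass back plate 27.6 mm across to the top at z = 30 mm. Grip by the magnet. Loose, 60 g. Origin: centre of its underside; z up.
- tweeter: Tweeter lying face down, magnet up: square aluminium flange 34 x 34 mm, 4 mm thick; blue neck 21 mm across; bright steel magnet cup 22 mm across from z = 13 mm to the top at z = 28 mm. Grip by the cup. Loose, 35 g. Origin: centre of its underside; x, y along the flange's sides; z up.
- cover: Clear open-bottomed dust cover, 152 mm square outside, 146 inside, 49 mm tall, over the round tray. Blue bar handle on top: 70 mm long (x), 12 wide (y), z = 63 to 77 mm, on posts at x = +-29 mm, gap of 14 mm under the bar. Loose, 0.22 kg. Origin: centre of its lower edge plane; z up. Seated: lower edge on the tray's carrier, axes along the tray's within 2 degrees.
- round_tray: Fixed tray: black carrier 160 x 160 x 8 mm, white foam 136 x 136 mm to z = 28 mm, 2 x 2 pockets 56 x 56 mm, floors at z = 16 mm, centres x, y = +-32 mm. (-32,+32), (+32,-32) hold fixed round drivers, tops z = 46 mm; (-32,-32), (+32,+32) are free. Seated cover: lower edge at z = 8 mm, 5 mm play each side of the foam. Origin: centre of underside, on the bench; yaw within 15 degrees of world.
- tweeter_tray: Fixed tray: black carrier 136 x 136 x 8 mm, white foam 124 x 124 mm to z = 28 mm, 2 x 2 pockets 50 x 50 mm, floors at z = 16 mm, centres x, y = +-29 mm. Three hold fixed tweeters, tops at z = 44 mm; (+29,+29) is free. Origin: centre of underside, on the bench; z up; yaw within 15 degrees of world.
- reject_bin: Red open reject bin, empty, fixed: 120 x 120 mm outside, 40 mm tall, walls and floor 4 mm (inner floor at z = 4 mm). Origin: centre of its underside, on the bench; z up; yaw within 15 degrees of world.
- felt_pad: Grey felt pad 160 x 160 mm, 3 mm thick, fixed flat on the bench, empty: resting place for the cover. Origin: centre of its underside, on the bench; z up; yaw within 15 degrees of world.
- tip_cleaner: Dark steel tin of brass turnings (soldering-tip cleaner), 48 mm across, 30 mm tall, standing loose among the drivers, to be left where it is. Origin: centre of its underside. (An orange solder reel, 44 mm across, 26 mm tall, also stands there and is not part of the job.)
Not all that is in view belongs to the job. What is shaped like the cover but turquoise is not meant.

How it is judged:
By the outcome, as a careful person would: the job done as asked, in the order asked, and still so for the second after the job is handed in, with the robot touching nothing.
It also fails if it takes over 144 s, if anything falls off the work surface, if the arm or the gripper's body presses on something with over 40 N, if the wrist force passes 120 N, or if a joint passes its speed limit or range.

## Working session

There is one attempt and no reset: what is moved stays moved. The work goes in short steps, Python scripts to look and compute and a tool call to move; the robot and the scene stay as the last step left them, time stands still between calls to the robot, and variables do not carry over. Pictures are saved under pics/ and viewed, at most 14 in all, crops included, and the job is handed in when it is done.

Besides the shell and the picture viewer there is one more tool, called after "Emit:" in YAML: its name, and indented under it one key for each argument. apply_moves: Moves the arm, as the interface text tells. Its arguments: {"type":"object","properties":{"moves":{"type":"array"},"hand":{"type":"number"}},"required":["moves"]}

```bash
mkdir -p pics; cat > h.py <<'E'
import numpy as np, cv2
from station import r, imaging, models
def ray(p,uv):
    d=np.linalg.inv(p["intrinsics"])@np.array([uv[0],uv[1],1.]); return np.array(p["eye"]),np.array(p["orientation"])@d
def at(p,uv,z):
    e,d=ray(p,uv); return e+d*(z-e[2])/d[2]
def px(p,X):
    c=np.array(p["orientation"]).T@(np.array(X,float)-p["eye"]); q=p["intrinsics"]@c; return q[:2]/q[2]
E
python3 - <<'E'
from h import *
s=r.sense(); print(s['time_s'],s['tcp_pos'],np.round(s['ee_rot'],3).tolist())
for n in("top","scene"):
    p=imaging.capture(n); cv2.imwrite(f"pics/{n}0.png",cv2.resize(p["frame"],None,fx=1.5,fy=1.5)); print(n,np.round(p["eye"],3),np.round(p["orientation"],3).tolist(),p["intrinsics"][0][0])
    if n=="top":
        for t in("round_a","reject","tweeter","cover","round_tray","tweeter_tray","reject_bin","felt_pad","tip_cleaner"):
            for k in models.place_of(p,t)[:5]:
                uv=np.array(k["at"])*[512,384]; print(t,round(k["confidence"],2),np.round(uv,1),np.round(at(p,uv,0),3)[:2])
E
```

```text
0.0 [0.19209865 0.5940473  0.1889608 ] [[0.951, -0.308, -0.001], [-0.308, -0.951, -0.002], [0.0, 0.002, -1.0]]
top [0.336 0.008 1.337] [[-0.027, -0.999, 0.04], [-1.0, 0.028, 0.005], [-0.006, -0.04, -0.999]] 456.7289274053338
round_a 0.52 [162.1 208.8] [0.343 0.283]
reject 0.44 [197.6 189.8] [0.396 0.178]
reject 0.4 [299.2 116.2] [ 0.605 -0.127]
tweeter 0.6 [279.  168.8] [ 0.451 -0.063]
cover 0.64 [157.2 269.3] [0.167 0.301]
tweeter_tray 0.83 [297.9 116.8] [ 0.603 -0.123]
reject_bin 0.9 [384.9 145.6] [ 0.511 -0.375]
felt_pad 0.87 [212.5 116.2] [0.612 0.129]
felt_pad 0.7 [358. 202.] [ 0.347 -0.29 ]
tip_cleaner 0.77 [360.3 200.3] [ 0.352 -0.297]
tip_cleaner 0.61 [297.3 116.9] [ 0.603 -0.121]
scene [ 0.874 -0.257  0.974] [[0.505, 0.744, -0.437], [0.863, -0.441, 0.248], [-0.008, -0.502, -0.865]] 470.3593327877058
```

View pics/top0.png

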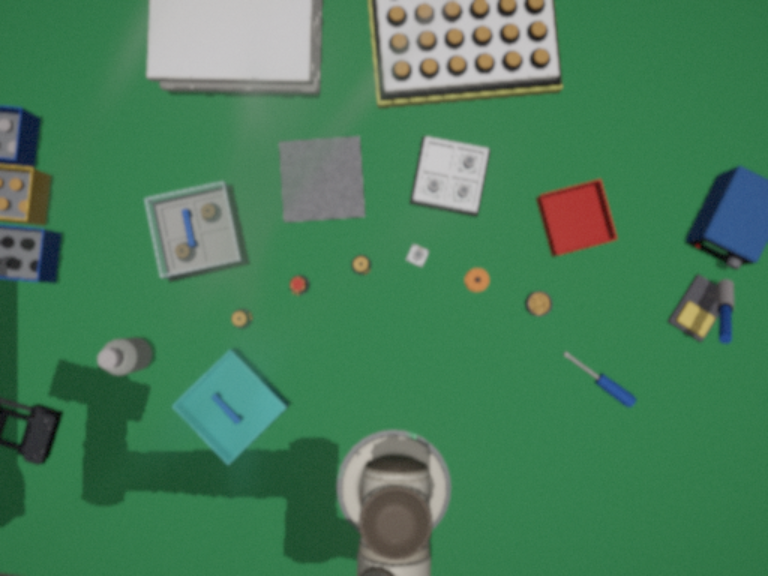

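View pics/scene0.png

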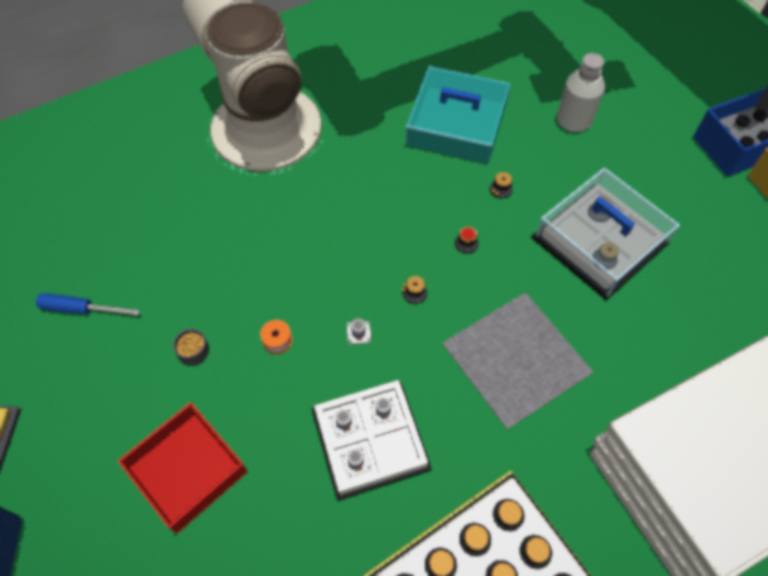

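The top view (×1.5 pixels) shows:
- clear cover on the round tray at about (195,230)
- felt pad at (322,179)
- tweeter tray at (451,175), with its free pocket at the upper left
- red bin at (577,218)
- good drivers at (240,319) and (361,264)
- reject at (298,285)
- tweeter at (417,255)
- solder reel at (477,279)
- tin at (539,303)
- turquoise decoy cover at (230,405)

The scene view agrees. Next I'll measure by colour.

```bash
cat >> h.py <<'E'
def plan(s,target,yaw=None):
    """tool-frame shift to target TCP (mm) and turn (deg) to tool yaw modulo 180 (x-axis angle)"""
    R=np.array(s['ee_rot']); d=R.T@(np.array(target)-s['tcp_pos'])*1000
    a=np.degrees(np.arctan2(R[1,0],R[0,0]))
    t=None if yaw is None else -((yaw-a+90)%180-90)   # tool z is down
    return np.round(d,1),None if t is None else round(t,1),round(a,1)
E
python3 - <<'E'
from h import *
p=imaging.capture("top"); f=p["frame"]; hsv=cv2.cvtColor(f,cv2.COLOR_BGR2HSV)
def rect(mask,box,z,name):
    m=np.zeros(mask.shape,np.uint8); x0,y0,x1,y1=[int(v/1.5) for v in box]; m[y0:y1,x0:x1]=mask[y0:y1,x0:x1]*255
    c=max(cv2.findContours(m,cv2.RETR_EXTERNAL,cv2.CHAIN_APPROX_NONE)[0],key=cv2.contourArea)
    w=np.array([at(p,q[0],z)[:2] for q in c],np.float32)*1000
    (cx,cy),(a,b),t=cv2.minAreaRect(w); print(name,round(cx),round(cy),"size",round(a),round(b),"yaw",round((t+45)%90-45,1))
ng=~((hsv[...,0]>55)&(hsv[...,0]<85)&(hsv[...,1]>110))
red=((hsv[...,0]<6)|(hsv[...,0]>174))&(hsv[...,1]>150)
rect(ng,(135,170,255,285),.004,"roundtray+cover"); rect(ng,(270,125,375,230),.003,"pad"); rect(ng,(405,130,500,220),.014,"tweetertray")
rect(red,(530,170,625,265),.04,"bin(rim)")
blue=(hsv[...,0]>100)&(hsv[...,0]<130)&(hsv[...,1]>120)
rect(blue,(170,195,210,260),.085,"bar")
for n,b in(("A",(225,300,255,335)),("B",(345,250,378,280)),("rej",(285,270,312,300)),("tw",(402,240,432,270)),("tin",(520,285,558,320)),("reel",(460,262,495,296))): rect(ng,b,.015,n)
w=imaging.capture("wrist"); print(w["eye"],np.round(w["orientation"],3).tolist(),w["intrinsics"][0][0])
s=r.sense(); R=np.array(s['ee_rot']); print("cam in tool",R.T@(np.array(w["eye"])-s['tcp_pos']),np.round(R.T@np.array(w["orientation"]),2).tolist())
E
```

```text
roundtray+cover 501 357 size 197 209 yaw 10.5
pad 618 132 size 197 179 yaw 2.3
tweetertray 600 -127 size 138 143 yaw -12.6
bin(rim) 508 -362 size 114 122 yaw 13.2
bar 503 364 size 65 9 yaw 10.3
A 335 285 size 44 38 yaw -1.6
B 432 51 size 38 41 yaw -1.5
rej 394 172 size 41 41 yaw -1.6
tw 447 -58 size 43 43 yaw -28.1
tin 348 -290 size 51 51 yaw -28.3
reel 396 -172 size 52 54 yaw 25.0
[0.2683121  0.56978031 0.38400603] [[-0.308, -0.91, -0.279], [-0.952, 0.294, 0.09], [0.0, 0.293, -0.956]] 307.9813086878615
cam in tool [ 0.08000424  0.0002737  -0.1939404 ] [[0.0, -0.96, -0.29], [1.0, -0.0, 0.0], [-0.0, -0.29, 0.96]]
```

Emit:
apply_moves:
  moves:
    - [[0,0,-0.03],0]
    - [[0,0,-0.03],0]
    - [[0.0367,0.0128,0],0]
    - [[0.0367,0.0128,0],0]
    - [[0.0367,0.0128,0],0]

```text
time_s: 1.07
tcp_pos: [0.2857, 0.5238, 0.2507]
ee_rot: [[0.952, -0.306, 0.0], [-0.306, -0.952, 0.001], [-0.0, -0.001, -1.0]]
wrist_force: [-0.5, -0.4, -0.2]
gripper_width: 1.002
gripper_force: 0.0
```

Emit:
apply_moves:
  moves:
    - [[0.0367,0.0128,0],0]
    - [[0.0367,0.0128,0],0]
    - [[0.0367,0.0128,0],0]
    - [[0.0367,0.0128,0],0]
    - [[0.0367,0.0128,0],0]

```text
time_s: 1.48
tcp_pos: [0.4414, 0.4055, 0.2504]
ee_rot: [[0.952, -0.308, 0.0], [-0.308, -0.952, 0.0], [0.0, -0.001, -1.0]]
wrist_force: [0.1, 1.6, -0.4]
gripper_width: 1.001
gripper_force: 0.0
```

Emit:
apply_moves:
  moves:
    - [[0.0367,0.0128,0],0]
    - [[0.0367,0.0128,0],-7]
    - [[0,0,0],-7]
    - [[0,0,0],-7]
    - [[0,0,0],-7]

```text
time_s: 1.9
tcp_pos: [0.5022, 0.3596, 0.2499]
ee_rot: [[0.984, 0.176, -0.0], [0.176, -0.984, -0.0], [-0.0, 0.0, -1.0]]
wrist_force: [1.1, 0.7, -0.2]
gripper_width: 0.999
gripper_force: 0.0
```

```bash
python3 - <<'E'
from h import *
w=imaging.capture("wrist"); cv2.imwrite("pics/w1.png",cv2.resize(w["frame"],None,fx=1.5,fy=1.5))
s=r.sense(); print(s['time_s'],s['tcp_pos'],s['wrist_force'],plan(s,[.503,.364,.2],10.4))
hsv=cv2.cvtColor(w["frame"],cv2.COLOR_BGR2HSV)
m=((hsv[...,0]>100)&(hsv[...,0]<130)&(hsv[...,1]>120)).astype(np.uint8)*255
for c in cv2.findContours(m,cv2.RETR_EXTERNAL,cv2.CHAIN_APPROX_NONE)[0]:
    if cv2.contourArea(c)<150: continue
    q=np.array([at(w,k[0],.085)[:2] for k in c],np.float32)*1000; print(cv2.minAreaRect(c)[0],cv2.minAreaRect(q))
print(px(w,[.501,.357,.004]),px(w,s['tcp_pos']))
E
```

```text
1.95 [0.50180795 0.3600077  0.24992908] [ 0.03032498 -0.36994453  0.74967913] (array([ 1.9, -3.7, 49.9]), np.float64(0.0), np.float64(10.4))
(252.0, 166.5) ((504.37548828125, 366.7112121582031), (68.84578704833984, 9.57297134399414), 10.05372142791748)
(30.5, 149.5) ((472.6432800292969, 626.414794921875), (67.26901245117188, 110.50000762939453), 85.7676773071289)
[259.15526643 158.95093045] [256.91599209 223.60019664]
```

View pics/w1.png

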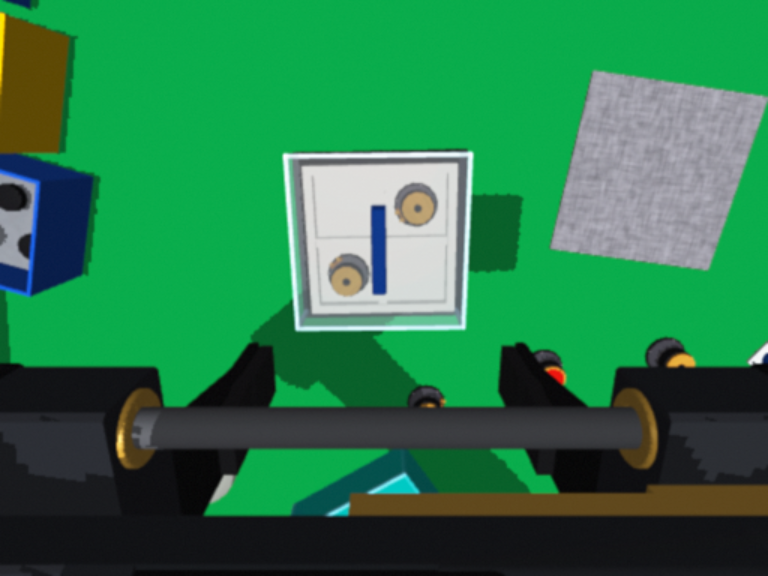

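The wrist view shows the blue bar at (378,250)/1.5, upright and aligned with the tool. The pad's corners are at (594,71), (768,97), (709,270) and (551,248). I'll descend onto the bar.

Emit:
apply_moves:
  moves:
    - [[0.0015,-0.0065,0.039],0]
    - [[0,0,0.039],0]
    - [[0,0,0.039],0]
    - [[0,0,0.039],0]
    - [[0,0,0.02],0]

```text
time_s: 2.37
tcp_pos: [0.4991, 0.3651, 0.0691]
ee_rot: [[0.986, 0.169, -0.006], [0.169, -0.986, -0.005], [-0.007, 0.004, -1.0]]
wrist_force: [0.4, -0.6, -0.5]
gripper_width: 1.0
gripper_force: 0.0
```

```bash
python3 - <<'E'
from h import *
w=imaging.capture("wrist"); cv2.imwrite("pics/w2.png",w["frame"])
s=r.sense(); print(s['time_s'],s['tcp_pos'],s['wrist_force'])
E
```

```text
2.4167 [0.49775982 0.36379561 0.06613715] [-1.10417779 -0.73177075 -2.54000363]
```

View pics/w2.png

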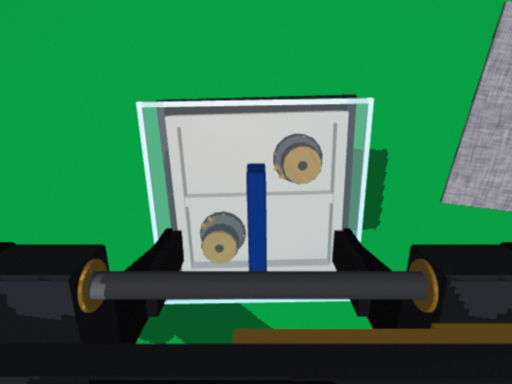

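The bar sits centred between the fingers, at column 257. I'll let the arm settle before closing.

Emit:
apply_moves:
  moves:
    - [[0,0,0],0]
    - [[0,0,0],0]
    - [[0,0,0],0]

```text
time_s: 2.67
tcp_pos: [0.5031, 0.3687, 0.0767]
ee_rot: [[0.985, 0.172, 0.004], [0.172, -0.985, 0.003], [0.004, -0.003, -1.0]]
wrist_force: [-0.4, -0.5, 0.7]
gripper_width: 0.996
gripper_force: 0.0
```

Emit:
apply_moves:
  moves:
    - [[0,0,0.005],0]
    - [[0,0,0.005],0]
    - [[0,0,0.003],0]
    - [[0,0,0],0]
    - [[0,0,0],0]

```text
time_s: 3.08
tcp_pos: [0.5016, 0.3671, 0.0609]
ee_rot: [[0.985, 0.172, -0.0], [0.172, -0.985, -0.0], [-0.0, 0.0, -1.0]]
wrist_force: [1.1, 0.2, -0.4]
gripper_width: 0.999
gripper_force: 0.0
```

Emit:
apply_moves:
  moves:
    - [[0,0,0],0]
    - [[0,0,0],0]
    - [[0,0,0],0]
    - [[0,0,0],0]
    - [[0,0,0],0]
  hand: 0.0

```text
time_s: 3.5
tcp_pos: [0.5017, 0.3673, 0.0611]
ee_rot: [[0.985, 0.172, 0.0], [0.172, -0.985, 0.0], [0.0, -0.0, -1.0]]
wrist_force: [0.6, -0.6, 0.6]
gripper_width: 0.706
gripper_force: 0.0
```

Emit:
apply_moves:
  moves:
    - [[0,0,0],0]
    - [[0,0,0],0]
    - [[0,0,0],0]
    - [[0,0,0],0]
    - [[0,0,0],0]

```text
time_s: 3.92
tcp_pos: [0.5017, 0.3672, 0.061]
ee_rot: [[0.985, 0.172, -0.0], [0.172, -0.985, -0.0], [-0.0, 0.0, -1.0]]
wrist_force: [0.2, 0.7, -0.9]
gripper_width: 0.324
gripper_force: 0.0
```

Emit:
apply_moves:
  moves:
    - [[0,0,0],0]
    - [[0,0,0],0]
    - [[0,0,0],0]
    - [[0,0,0],0]
    - [[0,0,0],0]

```text
time_s: 4.33
tcp_pos: [0.5017, 0.3672, 0.061]
ee_rot: [[0.985, 0.172, -0.0], [0.172, -0.985, 0.0], [0.0, -0.0, -1.0]]
wrist_force: [0.3, -0.0, 0.1]
gripper_width: 0.021
gripper_force: 0.0
```

Emit:
apply_moves:
  moves:
    - [[0,0,-0.005],0]
    - [[0,0,-0.015],0]
    - [[0,0,-0.02],0]
    - [[0,0,-0.03],0]
    - [[0,0,-0.02],0]

```text
time_s: 4.75
tcp_pos: [0.5025, 0.3676, 0.1539]
ee_rot: [[0.985, 0.173, 0.002], [0.173, -0.985, 0.001], [0.003, -0.001, -1.0]]
wrist_force: [-0.2, 0.8, 0.1]
gripper_width: 0.006
gripper_force: 0.0
```

Emit:
apply_moves:
  moves:
    - [[0,0,-0.01],0]
    - [[0,0,0],0]
    - [[0,0,0],0]

```text
time_s: 5.0
tcp_pos: [0.5013, 0.3671, 0.1607]
ee_rot: [[0.985, 0.172, -0.001], [0.172, -0.985, 0.0], [-0.001, -0.0, -1.0]]
wrist_force: [-1.0, 0.1, -1.5]
gripper_width: 0.006
gripper_force: 0.0
```

```bash
python3 - <<'E'
from h import *
w=imaging.capture("wrist"); cv2.imwrite("pics/w3.png",w["frame"])
s=r.sense(); print(s['time_s'],s['tcp_pos'],s['wrist_force'],s['gripper_width'])
hsv=cv2.cvtColor(w["frame"],cv2.COLOR_BGR2HSV)
p=imaging.capture("top")
for c in (w,p):
  for k in models.cut_out(c,"felt_pad")[:2]:
    m=k["region"].astype(np.uint8)*255; print(k["confidence"])
    ct=max(cv2.findContours(m,cv2.RETR_EXTERNAL,cv2.CHAIN_APPROX_NONE)[0],key=cv2.contourArea)
    print(cv2.minAreaRect(np.array([at(c,q[0],.003)[:2] for q in ct],np.float32)*1000))
cv2.imwrite("pics/t3.png",cv2.resize(p["frame"][60:200,60:340],None,fx=2.5,fy=2.5))
E
```

```text
5.05 [0.50085252 0.36659644 0.15960881] [-0.80172087  0.97664204 -0.65003404] 0.0008322356926763284
0.63
((601.2899169921875, 138.5138702392578), (162.49717712402344, 139.30059814453125), 3.6623432636260986)
0.98
((601.144287109375, 123.02164459228516), (159.64315795898438, 160.29937744140625), 3.3059377670288086)
```

View pics/w3.png

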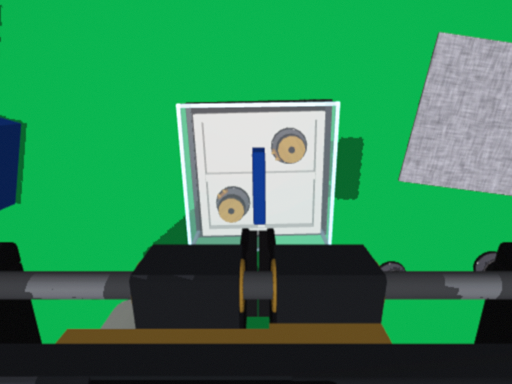

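The fingers closed on nothing: the opening is 0 and the bar is still at (259,148–224). I'll triangulate the bar's ends from these views.

```bash
python3 - <<'E'
from h import *
w=imaging.capture("wrist"); t=imaging.capture("top"); s=r.sense()
print(s['tcp_pos'],px(w,s['tcp_pos']))
def bar(c,box):
    hsv=cv2.cvtColor(c["frame"],cv2.COLOR_BGR2HSV); m=((hsv[...,0]>100)&(hsv[...,0]<130)&(hsv[...,1]>100)).astype(np.uint8)*255
    z=np.zeros_like(m); x0,y0,x1,y1=box; z[y0:y1,x0:x1]=m[y0:y1,x0:x1]
    k=max(cv2.findContours(z,cv2.RETR_EXTERNAL,cv2.CHAIN_APPROX_NONE)[0],key=cv2.contourArea)
    return k[:,0,:].astype(float)
kw=bar(w,(200,100,320,240)); kt=bar(t,(113,120,140,180))
for n,c,k in(("w",w,kw),("t",t,kt)):
    print(n,k.min(0),k.max(0),k.mean(0))
    for z in(.065,.075,.085,.095): 
        q=cv2.minAreaRect(np.array([at(c,u,z)[:2] for u in k],np.float32)*1000); print(z,np.round(q[0],1),np.round(q[1],1),round(q[2],1))
# check w with drivers: fixed driver tops, z .046
for u in((288,148),(231,209)): print(at(w,u,.046))
E
```

```text
[0.50128141 0.36678475 0.15969402] [257.25049339 223.0232954 ]
w [252. 148.] [263. 224.] [257.68421053 185.29239766]
0.065 [499.4 366.1] [76.7 10.8] 10.2
0.075 [502.2 366.6] [74.  10.4] 10.2
0.085 [505.  367.1] [71.4 10. ] 10.2
0.095 [507.8 367.7] [68.7  9.7] 10.2
t [125. 152.] [129. 163.] [126.75       157.95833333]
0.065 [488.6 365.8] [32.   8.7] 8.5
0.075 [487.4 363. ] [31.7  8.7] 8.5
0.085 [486.2 360.2] [31.5  8.6] 8.5
0.095 [485.  357.3] [31.2  8.5] 8.5
[0.53950224 0.3421827  0.046     ]
[0.4658461  0.38866553 0.046     ]
```

View pics/t3.png

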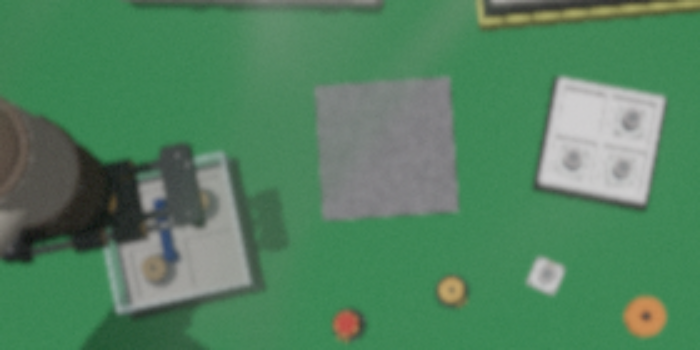

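The crop agrees with the bar position I measured, so I'll reopen, descend again, and check the finger height from the scene camera before closing.

Emit:
apply_moves:
  moves:
    - [[0,0,0],0]
    - [[0,0,0],0]
    - [[0,0,0],0]
    - [[0,0,0],0]
    - [[0,0,0],0]
  hand: 0.04

```text
time_s: 5.72
tcp_pos: [0.5017, 0.3672, 0.1611]
ee_rot: [[0.985, 0.172, 0.0], [0.172, -0.985, 0.0], [0.0, -0.0, -1.0]]
wrist_force: [0.1, -0.5, 0.0]
gripper_width: 0.297
gripper_force: 0.0
```

Emit:
apply_moves:
  moves:
    - [[0,0,0],0]
    - [[0,0,0.02],0]
    - [[0,0,0.03],0]
    - [[0,0,0.025],0]
    - [[0,0,0.015],0]

```text
time_s: 6.13
tcp_pos: [0.5004, 0.366, 0.0682]
ee_rot: [[0.985, 0.171, -0.003], [0.171, -0.985, -0.003], [-0.004, 0.002, -1.0]]
wrist_force: [-0.1, -0.8, -0.4]
gripper_width: 0.455
gripper_force: 0.0
```

Emit:
apply_moves:
  moves:
    - [[0,0,0.009],0]
    - [[0,0,0],0]
    - [[0,0,0],0]
    - [[0,0,0],0]

```text
time_s: 6.47
tcp_pos: [0.5026, 0.3681, 0.0636]
ee_rot: [[0.985, 0.172, 0.002], [0.172, -0.985, 0.002], [0.002, -0.001, -1.0]]
wrist_force: [0.8, 0.3, 0.3]
gripper_width: 0.456
gripper_force: 0.0
```

```bash
python3 - <<'E'
from h import *
w=imaging.capture("wrist"); t=imaging.capture("scene"); s=r.sense(); print(s['time_s'],s['tcp_pos'],s['gripper_width'],s['wrist_force'])
u=px(t,s['tcp_pos']); print(u); x,y=[int(v) for v in u]
x0=min(max(x-70,0),372);y0=max(y-70,0); print(x0,y0)
a=cv2.resize(t["frame"][y0:y0+140,x0:x0+140],(560,560),interpolation=cv2.INTER_CUBIC)
cv2.imwrite("pics/s4.png",a)
E
```

```text
6.5667 [0.50244699 0.36801235 0.06365147] 0.45826702634714234 [-0.30011932  0.02858163  0.63555118]
[407.14025464 144.4568802 ]
337 74
```

View pics/s4.png

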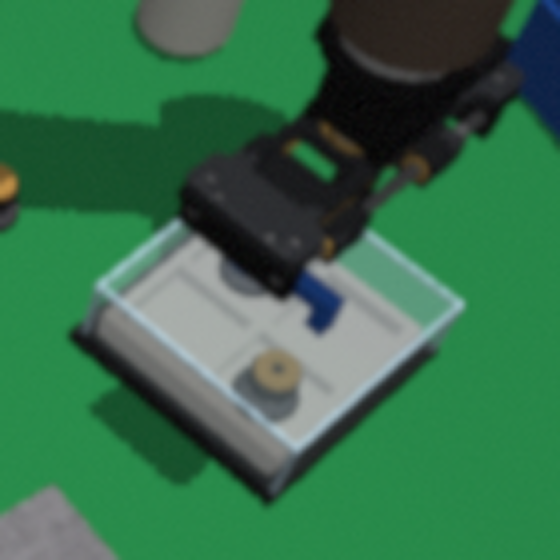

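The scene crop puts the gripper over the middle of the bar, with the far half of the bar visible at (320,305). The block hides the fingertips, so I'll use a zoomed wrist view.

```bash
python3 - <<'E'
from h import *
w=imaging.capture("wrist"); s=r.sense(); print(s['tcp_pos'],px(w,s['tcp_pos']),r.pinch_z)
for z in(.071,.085): 
  for u in(-.035,.035): 
    c=np.array([.5025,.366])+u*np.array([.985,.172]); print(z,u,px(w,[*c,z]))
a=cv2.convertScaleAbs(w["frame"][140:320,140:380],alpha=2.0,beta=20)
cv2.imwrite("pics/w5.png",cv2.resize(a,(800,600),interpolation=cv2.INTER_CUBIC))
E
```

```text
[0.50231631 0.3678483  0.06347341] [257.80256929 223.31914481] 0.0187
0.071 -0.035 [260.45408425 274.8946954 ]
0.071 0.035 [260.79860609 175.88734475]
0.085 -0.035 [260.61389218 286.63451099]
0.085 0.035 [261.00253991 181.53256633]
```

View pics/w5.png

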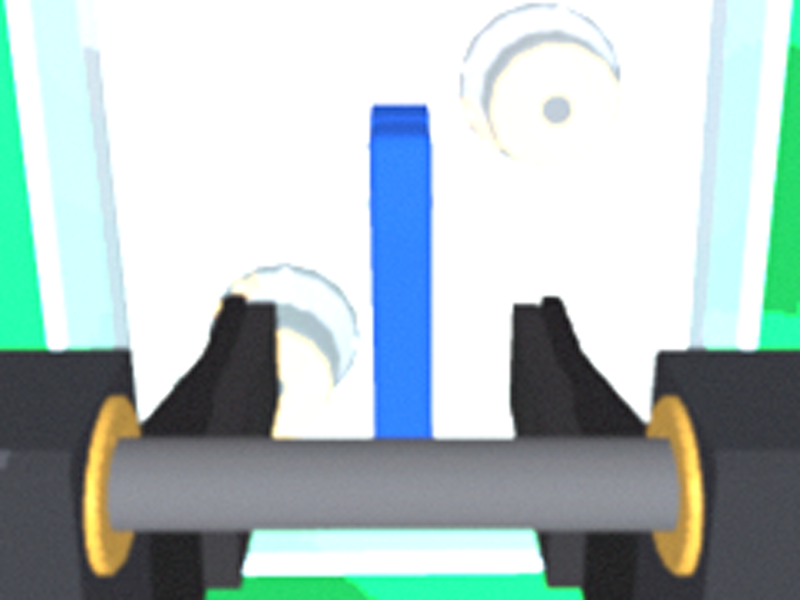

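The fingertips show at crop (275–512, 300). The 40 mm gap spans 71 px, so the tips are about 172 mm deep, where the reported TCP would be 209 mm. That puts the real tips about 33 mm behind the reported TCP, above the bar, which explains the miss. I'll step down carefully and watch the force.

Emit:
apply_moves:
  moves:
    - [[0,0,0.004],0]
    - [[0,0,0],0]
    - [[0,0,0],0]
    - [[0,0,0],0]

```text
time_s: 6.95
tcp_pos: [0.5017, 0.3672, 0.0581]
ee_rot: [[0.985, 0.172, 0.0], [0.172, -0.985, -0.0], [-0.0, 0.0, -1.0]]
wrist_force: [-0.3, -0.7, -0.9]
gripper_width: 0.461
gripper_force: 0.0
```

Emit:
apply_moves:
  moves:
    - [[0,0,0.003],0]
    - [[0,0,0],0]
    - [[0,0,0],0]

```text
time_s: 7.2
tcp_pos: [0.5016, 0.367, 0.0547]
ee_rot: [[0.985, 0.172, -0.0], [0.172, -0.985, -0.001], [-0.001, 0.0, -1.0]]
wrist_force: [0.4, -0.2, 1.1]
gripper_width: 0.462
gripper_force: 0.0
```

Emit:
apply_moves:
  moves:
    - [[0,0,0.003],0]
    - [[0,0,0],0]
    - [[0,0,0],0]

```text
time_s: 7.45
tcp_pos: [0.5016, 0.3671, 0.0518]
ee_rot: [[0.985, 0.172, -0.0], [0.172, -0.985, -0.0], [-0.0, 0.0, -1.0]]
wrist_force: [-1.1, 0.2, 0.0]
gripper_width: 0.46
gripper_force: 0.0
```

The reported TCP is now below the cover's top (0.057) with no contact, so the offset is real. I'll continue to about z = 0.031.

Emit:
apply_moves:
  moves:
    - [[0,0,0.007],0]
    - [[0,0,0.004],0]
    - [[0,0,0],0]
    - [[0,0,0],0]

```text
time_s: 7.78
tcp_pos: [0.5014, 0.3669, 0.0404]
ee_rot: [[0.985, 0.172, -0.001], [0.172, -0.985, -0.001], [-0.001, 0.001, -1.0]]
wrist_force: [0.1, 0.5, 1.1]
gripper_width: 0.463
gripper_force: 0.0
```

Emit:
apply_moves:
  moves:
    - [[0,0,0.004],0]
    - [[0,0,0],0]
    - [[0,0,0],0]

```text
time_s: 8.03
tcp_pos: [0.5016, 0.3671, 0.0368]
ee_rot: [[0.985, 0.172, -0.0], [0.172, -0.985, -0.0], [-0.0, 0.0, -1.0]]
wrist_force: [1.2, -0.5, -1.1]
gripper_width: 0.461
gripper_force: 0.0
```

Emit:
apply_moves:
  moves:
    - [[0,0,0.004],0]
    - [[0,0,0],0]
    - [[0,0,0],0]
    - [[0,0,0],0]

```text
time_s: 8.37
tcp_pos: [0.5017, 0.3672, 0.033]
ee_rot: [[0.985, 0.172, 0.0], [0.172, -0.985, -0.0], [0.0, 0.0, -1.0]]
wrist_force: [0.3, 0.8, -0.2]
gripper_width: 0.455
gripper_force: 0.0
```

```bash
python3 - <<'E'
from h import *
w=imaging.capture("wrist"); s=r.sense(); print(s['tcp_pos'],s['wrist_force'],w['intrinsics'])
a=cv2.convertScaleAbs(w["frame"][140:320,140:380],alpha=2.0,beta=20)
cv2.imwrite("pics/w6.png",cv2.resize(a,(640,480),interpolation=cv2.INTER_CUBIC))
E
```

```text
[0.50174098 0.36726417 0.03311061] [0.24214592 0.1172931  0.25712915] [[307.98130869   0.         257.55799303]
 [  0.         307.98130869 194.40389749]
 [  0.           0.           1.        ]]
```

View pics/w6.png

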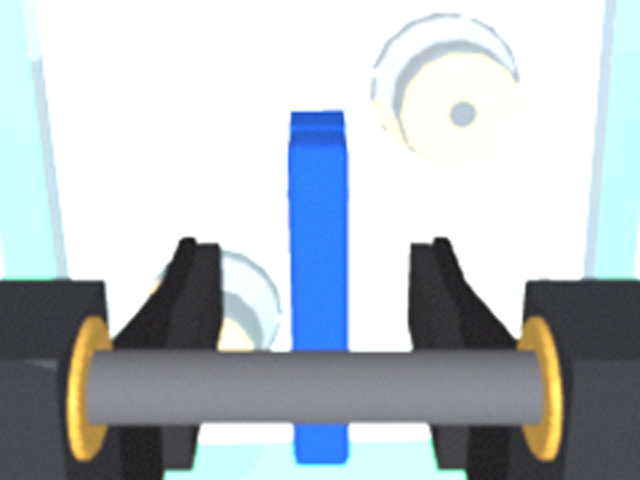

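The tips are now beside the bar, at about z = 0.066, just below its top face. I'll go down 4 mm more and close.

Emit:
apply_moves:
  moves:
    - [[0,0,0.004],0]
    - [[0,0,0],0]
    - [[0,0,0],0]

```text
time_s: 8.67
tcp_pos: [0.5015, 0.367, 0.0287]
ee_rot: [[0.985, 0.172, -0.001], [0.172, -0.985, -0.001], [-0.001, 0.0, -1.0]]
wrist_force: [-0.5, 1.2, -0.3]
gripper_width: 0.458
gripper_force: 0.0
```

Emit:
apply_moves:
  moves:
    - [[0,0,0],0]
    - [[0,0,0],0]
    - [[0,0,0],0]
    - [[0,0,0],0]
    - [[0,0,0],0]
  hand: 0.0

```text
time_s: 9.08
tcp_pos: [0.5017, 0.3672, 0.0291]
ee_rot: [[0.985, 0.172, 0.0], [0.172, -0.985, 0.0], [0.0, -0.0, -1.0]]
wrist_force: [0.3, -0.3, -0.6]
gripper_width: 0.164
gripper_force: 0.0
```

Emit:
apply_moves:
  moves:
    - [[0,0,0],0]
    - [[0,0,0],0]
    - [[0,0,0],0]

```text
time_s: 9.33
tcp_pos: [0.5017, 0.3671, 0.0291]
ee_rot: [[0.985, 0.172, -0.0], [0.172, -0.985, -0.0], [-0.0, 0.0, -1.0]]
wrist_force: [0.0, -1.4, 0.6]
gripper_width: 0.136
gripper_force: 30.0
```

Gripped at 12 mm with 30 N. Now I'll lift and carry the cover to the pad, which is centred at (0.601, 0.123) with yaw 3.3°.

Emit:
apply_moves:
  moves:
    - [[0,0,-0.005],0]
    - [[0,0,-0.012],0]
    - [[0,0,-0.02],0]
    - [[0,0,-0.025],0]
    - [[0,0,-0.02],0]

```text
time_s: 9.75
tcp_pos: [0.5015, 0.3672, 0.112]
ee_rot: [[0.985, 0.172, -0.0], [0.172, -0.985, -0.0], [-0.0, -0.0, -1.0]]
wrist_force: [0.2, 0.1, -1.9]
gripper_width: 0.134
gripper_force: 30.0
```

Emit:
apply_moves:
  moves:
    - [[0,0,-0.012],0]
    - [[0,0,-0.006],0]
    - [[0,0,0],0]
    - [[0,0,0],0]
    - [[0.0015,0.007,0],0]

```text
time_s: 10.17
tcp_pos: [0.5034, 0.3606, 0.1275]
ee_rot: [[0.985, 0.173, -0.002], [0.173, -0.985, -0.001], [-0.002, 0.001, -1.0]]
wrist_force: [0.5, -0.0, -3.0]
gripper_width: 0.135
gripper_force: 30.0
```

Emit:
apply_moves:
  moves:
    - [[0.004,0.02,0],0]
    - [[0.006,0.03,0],0]
    - [[0.008,0.036,0],0]
    - [[0.008,0.036,0],0]
    - [[0.008,0.036,0],0]

```text
time_s: 10.58
tcp_pos: [0.5646, 0.2086, 0.1275]
ee_rot: [[0.985, 0.173, -0.003], [0.173, -0.985, -0.002], [-0.003, 0.001, -1.0]]
wrist_force: [1.8, -0.2, -2.6]
gripper_width: 0.136
gripper_force: 30.0
```

Emit:
apply_moves:
  moves:
    - [[0.008,0.036,0],0]
    - [[0.006,0.03,0],3]
    - [[0.004,0.02,0],3]
    - [[0.001,0.006,0],1]
    - [[0,0,0],0]

```text
time_s: 11.0
tcp_pos: [0.5975, 0.1205, 0.1276]
ee_rot: [[0.999, 0.047, -0.003], [0.047, -0.999, -0.001], [-0.003, 0.001, -1.0]]
wrist_force: [-0.6, 0.6, -2.5]
gripper_width: 0.132
gripper_force: 30.0
```

Emit:
apply_moves:
  moves:
    - [[0,0,0],0]
    - [[0,0,0],0]
    - [[0,0,0],0]

```text
time_s: 11.25
tcp_pos: [0.5976, 0.124, 0.1288]
ee_rot: [[0.999, 0.053, -0.0], [0.053, -0.999, -0.0], [-0.0, -0.0, -1.0]]
wrist_force: [0.0, 0.1, -2.3]
gripper_width: 0.129
gripper_force: 30.0
```

```bash
python3 - <<'E'
from h import *
w=imaging.capture("wrist"); t=imaging.capture("top"); s=r.sense(); print(s['time_s'],s['tcp_pos'],s['wrist_force'],s['gripper_width'],plan(s,[.599,.123,.029],3.3))
cv2.imwrite("pics/w7.png",w["frame"])
for c in (w,t):
  for k in models.cut_out(c,"felt_pad")[:1]:
    m=k["region"].astype(np.uint8)*255
    ct=max(cv2.findContours(m,cv2.RETR_EXTERNAL,cv2.CHAIN_APPROX_NONE)[0],key=cv2.contourArea)
    print(k["confidence"],cv2.minAreaRect(np.array([at(c,q[0],.003)[:2] for q in ct],np.float32)*1000))
for k in models.cut_out(t,"round_tray")[:2]:
    m=k["region"].astype(np.uint8)*255
    ct=max(cv2.findContours(m,cv2.RETR_EXTERNAL,cv2.CHAIN_APPROX_NONE)[0],key=cv2.contourArea)
    print("tray",k["confidence"],cv2.minAreaRect(np.array([at(t,q[0],.008)[:2] for q in ct],np.float32)*1000))
E
```

```text
11.35 [0.59772004 0.12395554 0.12902608] [ 0.29374721 -0.55328637 -2.66427866] 0.13165629106648202 (array([  1.2,   1. , 100. ]), np.float64(-0.3), np.float64(3.0))
0.74 ((677.2742309570312, 128.4459228515625), (9.576131820678711, 158.9245147705078), 2.331408977508545)
0.53 ((531.7306518554688, 121.85633087158203), (15.297491073608398, 156.69293212890625), 2.052734136581421)
tray 0.74 ((470.9466552734375, 427.9391784667969), (125.48499298095703, 26.904930114746094), 11.655804634094238)
```

View pics/w7.png

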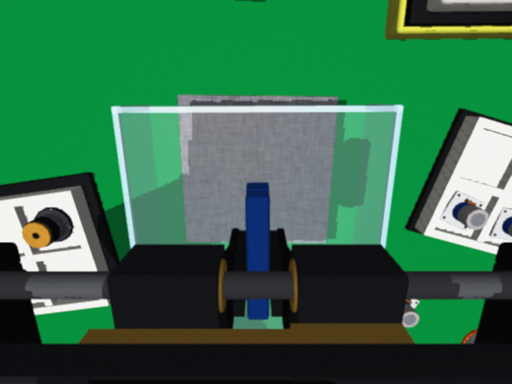

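The cover hangs upright in the grip. The pad shows through it with its far corners at (178,96) and (338,98). I'll compute the pad centre from those corners.

```bash
python3 - <<'E'
from h import *
w=imaging.capture("wrist"); hsv=cv2.cvtColor(w["frame"],cv2.COLOR_BGR2HSV)
for u in((178,96),(338,98)): print(np.round(at(w,u,.003)*1000,1))
a,b=at(w,(178,96),.003),at(w,(338,98),.003); d=(b-a)[:2]; L=np.linalg.norm(d); n=np.array([d[1],-d[0]])/L
if n[0]>0:n=-n
print("L",L*1000,"yaw",np.degrees(np.arctan2(-n[1],-n[0])),"centre",(a[:2]+b[:2])/2+n*.08)
s=r.sense(); print(s['tcp_pos'])
# cover lower/top far edge: top-rim far corners at (113,108),(402,107), z of cover top = .049+(.129-.029)+.008
for u in((113,108),(402,107)): print(np.round(at(w,u,.157)*1000,1))
E
```

```text
[677.3 206.4   3. ]
[683.6  48.    3. ]
L 158.55798527438805 yaw 2.2950856661015973 centre [0.60051224 0.12401204]
[0.59787847 0.12340962 0.12913893]
[669.7 202.4 157. ]
[678.   52.6 157. ]
```

Emit:
apply_moves:
  moves:
    - [[0.0025,0,0.01],0]
    - [[0,0,0.02],0]
    - [[0,0,0.025],0]
    - [[0,0,0.02],0]
    - [[0,0,0.014],0]

```text
time_s: 11.97
tcp_pos: [0.599, 0.1224, 0.0371]
ee_rot: [[0.999, 0.05, -0.004], [0.05, -0.999, -0.001], [-0.004, 0.001, -1.0]]
wrist_force: [-0.2, -0.4, -3.3]
gripper_width: 0.134
gripper_force: 30.0
```

Emit:
apply_moves:
  moves:
    - [[0,0,0.007],0]
    - [[0,0,0.005],0]
    - [[0,0,0.002],0]
    - [[0,0,0],0]
    - [[0,0,0],0]

```text
time_s: 12.38
tcp_pos: [0.6013, 0.1233, 0.027]
ee_rot: [[0.999, 0.051, 0.002], [0.051, -0.999, 0.001], [0.002, -0.001, -1.0]]
wrist_force: [-0.3, -0.3, -2.4]
gripper_width: 0.134
gripper_force: 30.0
```

Emit:
apply_moves:
  moves:
    - [[0,0,0.001],0]
    - [[0,0,0],0]
    - [[0,0,0.0005],0]
    - [[0,0,0],0]
    - [[0,0,0],0]

```text
time_s: 12.8
tcp_pos: [0.6005, 0.123, 0.0248]
ee_rot: [[0.999, 0.051, 0.0], [0.051, -0.999, 0.0], [0.0, -0.0, -1.0]]
wrist_force: [0.7, 0.0, -2.7]
gripper_width: 0.133
gripper_force: 30.0
```

Emit:
apply_moves:
  moves:
    - [[0,0,0.001],0]
    - [[0,0,0],0]
    - [[0,0,0],0]

```text
time_s: 13.05
tcp_pos: [0.6007, 0.1231, 0.0241]
ee_rot: [[0.999, 0.051, 0.001], [0.051, -0.999, 0.0], [0.001, 0.0, -1.0]]
wrist_force: [-1.7, 0.7, 1.5]
gripper_width: 0.137
gripper_force: 30.0
```

Emit:
apply_moves:
  moves:
    - [[0,0,0.0006],0]
    - [[0,0,0],0]
    - [[0,0,0],0]

```text
time_s: 13.3
tcp_pos: [0.6007, 0.1231, 0.0241]
ee_rot: [[0.999, 0.051, 0.001], [0.051, -0.999, 0.0], [0.001, 0.0, -1.0]]
wrist_force: [-2.6, 0.2, 6.1]
gripper_width: 0.132
gripper_force: 30.0
```

The cover is down on the pad (weight off, +6 N). I'll release and rise. Then I'll touch the bare bench with shut fingers to calibrate tip height.

Emit:
apply_moves:
  moves:
    - [[0,0,0],0]
    - [[0,0,0],0]
    - [[0,0,0],0]
    - [[0,0,0],0]
    - [[0,0,0],0]
  hand: 0.05

```text
time_s: 13.72
tcp_pos: [0.6005, 0.123, 0.0227]
ee_rot: [[0.999, 0.051, -0.0], [0.051, -0.999, -0.0], [-0.0, 0.0, -1.0]]
wrist_force: [0.5, 0.6, 0.6]
gripper_width: 0.423
gripper_force: 0.0
```

Emit:
apply_moves:
  moves:
    - [[0,0,-0.02],0]
    - [[0,0,-0.03],0]
    - [[0,0,-0.03],0]
    - [[0,0,-0.03],0]
    - [[-0.02,0,-0.01],0]

```text
time_s: 14.13
tcp_pos: [0.5857, 0.1231, 0.1478]
ee_rot: [[0.999, 0.051, 0.011], [0.051, -0.999, 0.002], [0.011, -0.002, -1.0]]
wrist_force: [1.7, -0.1, 0.6]
gripper_width: 0.572
gripper_force: 0.0
```

Emit:
apply_moves:
  moves:
    - [[-0.035,0.002,0],0]
    - [[-0.035,0.002,0],0]
    - [[-0.03,0.002,0],0]
    - [[0,0,0],0]
    - [[0,0,0],0]
  hand: 0.0

```text
time_s: 14.55
tcp_pos: [0.4801, 0.1108, 0.1436]
ee_rot: [[0.999, 0.052, 0.001], [0.052, -0.999, 0.001], [0.001, -0.0, -1.0]]
wrist_force: [1.0, 0.7, 0.4]
gripper_width: 0.28
gripper_force: 0.0
```

```bash
python3 - <<'E'
from h import *
w=imaging.capture("wrist"); t=imaging.capture("top"); s=r.sense(); print(s['time_s'],s['tcp_pos'],s['gripper_width'])
cv2.imwrite("pics/w8.png",np.hstack([w["frame"][:,:430],cv2.resize(t["frame"][40:300,60:380],(370,300))[:300].copy() if 0 else np.pad(t["frame"][60:230,80:400],((0,384-170),(0,0),(0,0)))]))
hsv=cv2.cvtColor(t["frame"],cv2.COLOR_BGR2HSV)
for k in models.cut_out(t,"round_tray")[:2]:
    m=k["region"].astype(np.uint8)*255
    ct=max(cv2.findContours(m,cv2.RETR_EXTERNAL,cv2.CHAIN_APPROX_NONE)[0],key=cv2.contourArea)
    print("tray",k["confidence"],cv2.minAreaRect(np.array([at(t,q[0],.02)[:2] for q in ct],np.float32)*1000))
# white foam
m=((hsv[...,1]<60)&(hsv[...,2]>110)).astype(np.uint8)*255
for c in cv2.findContours(m,cv2.RETR_EXTERNAL,cv2.CHAIN_APPROX_NONE)[0]:
    if 500<cv2.contourArea(c)<6000: print("white",cv2.boundingRect(c),cv2.minAreaRect(np.array([at(t,q[0],.028)[:2] for q in c],np.float32)*1000))
E
```

```text
14.65 [0.48194487 0.11134093 0.14342931] 0.19144549699132948
tray 0.94 ((534.655517578125, 366.772705078125), (93.63557434082031, 164.35250854492188), 12.51060962677002)
white (171, 330, 91, 54) ((-78.56575012207031, 132.7794952392578), (254.1697998046875, 147.8798370361328), 88.56328582763672)
white (229, 291, 68, 40) ((51.908485412597656, 3.2792282104492188), (98.42108154296875, 188.70863342285156), 7.097438812255859)
white (149, 273, 73, 81) ((59.16253662109375, 226.90438842773438), (183.85305786132812, 183.52532958984375), 29.796031951904297)
white (275, 91, 52, 51) ((600.2010498046875, -127.1181869506836), (130.59654235839844, 130.33981323242188), 77.27606964111328)
```

View pics/w8.png

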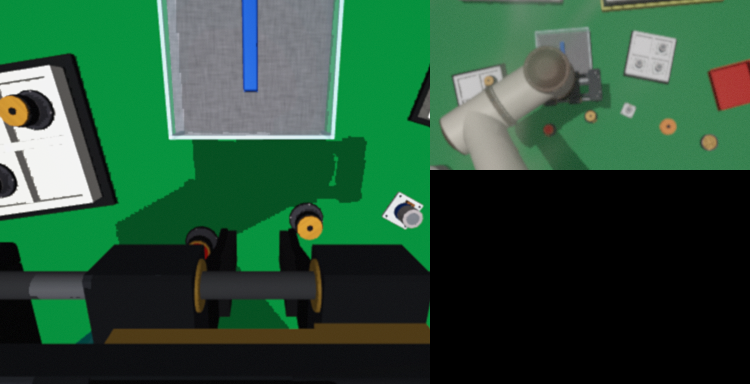

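The cover stands upright on the pad, inside its edges. B is at (309,225), the reject at (202,240) and the tweeter at (405,212). Now the touch-off.

Emit:
apply_moves:
  moves:
    - [[0,0,0.03],0]
    - [[0,0,0.035],0]
    - [[0,0,0.035],0]
    - [[0,0,0.03],0]
    - [[0,0,0.02],0]

```text
time_s: 15.12
tcp_pos: [0.4805, 0.1103, -0.0104]
ee_rot: [[0.999, 0.05, -0.004], [0.05, -0.999, -0.002], [-0.004, 0.002, -1.0]]
wrist_force: [-0.3, -0.4, -0.2]
gripper_width: 0.003
gripper_force: 0.0
```

Emit:
apply_moves:
  moves:
    - [[0,0,0.01],0]
    - [[0,0,0.003],0]
    - [[0,0,0],0]
    - [[0,0,0],0]
    - [[0,0,0],0]

```text
time_s: 15.53
tcp_pos: [0.4821, 0.1114, -0.0192]
ee_rot: [[0.999, 0.051, 0.002], [0.051, -0.999, 0.001], [0.002, -0.001, -1.0]]
wrist_force: [-0.2, -0.1, -0.8]
gripper_width: 0.006
gripper_force: 0.0
```

Emit:
apply_moves:
  moves:
    - [[0,0,0.003],0]
    - [[0,0,0],0]
    - [[0,0,0.003],0]
    - [[0,0,0],0]

```text
time_s: 15.87
tcp_pos: [0.4808, 0.1109, -0.0261]
ee_rot: [[0.999, 0.051, -0.0], [0.051, -0.999, 0.0], [-0.0, -0.0, -1.0]]
wrist_force: [0.2, 0.2, 0.8]
gripper_width: 0.007
gripper_force: 0.0
```

Emit:
apply_moves:
  moves:
    - [[0,0,0.0015],0]
    - [[0,0,0],0]
    - [[0,0,0],0]

```text
time_s: 16.12
tcp_pos: [0.4809, 0.1109, -0.0276]
ee_rot: [[0.999, 0.051, -0.0], [0.051, -0.999, -0.0], [-0.0, 0.0, -1.0]]
wrist_force: [-0.7, -0.9, -0.5]
gripper_width: 0.004
gripper_force: 0.0
```

Emit:
apply_moves:
  moves:
    - [[0,0,0.0015],0]
    - [[0,0,0],0]
    - [[0,0,0],0]

```text
time_s: 16.37
tcp_pos: [0.4809, 0.1109, -0.0291]
ee_rot: [[0.999, 0.051, -0.0], [0.051, -0.999, -0.0], [-0.0, 0.0, -1.0]]
wrist_force: [0.2, 0.4, -0.0]
gripper_width: 0.003
gripper_force: 0.0
```

Emit:
apply_moves:
  moves:
    - [[0,0,0.0015],0]
    - [[0,0,0],0]
    - [[0,0,0],0]

```text
time_s: 16.62
tcp_pos: [0.4809, 0.1109, -0.0306]
ee_rot: [[0.999, 0.051, -0.0], [0.051, -0.999, -0.0], [-0.0, 0.0, -1.0]]
wrist_force: [0.1, 0.1, -0.7]
gripper_width: 0.006
gripper_force: 0.0
```

Emit:
apply_moves:
  moves:
    - [[0,0,0.001],0]
    - [[0,0,0],0]
    - [[0,0,0],0]

```text
time_s: 16.87
tcp_pos: [0.4809, 0.1109, -0.0316]
ee_rot: [[0.999, 0.051, -0.0], [0.051, -0.999, -0.0], [-0.0, 0.0, -1.0]]
wrist_force: [0.3, -1.0, -0.3]
gripper_width: 0.004
gripper_force: 0.0
```

Emit:
apply_moves:
  moves:
    - [[0,0,0.001],0]
    - [[0,0,0],0]
    - [[0,0,0],0]

```text
time_s: 17.12
tcp_pos: [0.4811, 0.111, -0.0321]
ee_rot: [[0.999, 0.051, 0.0], [0.051, -0.999, 0.0], [0.0, -0.0, -1.0]]
wrist_force: [-0.8, -0.3, 4.9]
gripper_width: 0.007
gripper_force: 2.6
```

Emit:
apply_moves:
  moves:
    - [[0,0,0.001],0]
    - [[0,0,0],0]
    - [[0,0,0],0]

```text
time_s: 17.37
tcp_pos: [0.4811, 0.111, -0.0321]
ee_rot: [[0.999, 0.051, 0.001], [0.051, -0.999, -0.0], [0.001, 0.0, -1.0]]
wrist_force: [-3.0, -0.1, 13.4]
gripper_width: 0.003
gripper_force: 6.7
```

Contact at TCP z = −0.0321, so the tips sit 32 mm behind the reported TCP. From here on, a round on the bench gets TCP z = −0.018, and in a pocket −0.002. I'll rise and back off to view the drivers.

Emit:
apply_moves:
  moves:
    - [[0,0,-0.03],0]
    - [[0,0,-0.04],0]
    - [[0,0,-0.04],0]
    - [[-0.02,0,-0.036],0]
    - [[-0.036,0,-0.02],0]
  hand: 0.06

```text
time_s: 17.78
tcp_pos: [0.4292, 0.11, 0.1365]
ee_rot: [[0.999, 0.05, 0.008], [0.05, -0.999, 0.004], [0.009, -0.003, -1.0]]
wrist_force: [-0.0, 1.4, 1.8]
gripper_width: 0.293
gripper_force: 0.0
```

Emit:
apply_moves:
  moves:
    - [[-0.04,0,-0.01],0]
    - [[-0.04,0,-0.01],0]
    - [[-0.02,0,0],0]
    - [[0,0,0],0]
    - [[0,0,0],0]

```text
time_s: 18.2
tcp_pos: [0.3246, 0.1031, 0.1529]
ee_rot: [[0.999, 0.052, 0.002], [0.052, -0.999, 0.002], [0.002, -0.002, -1.0]]
wrist_force: [0.2, -0.0, -0.2]
gripper_width: 0.651
gripper_force: 0.0
```

```bash
cat >> h.py <<'E'
def blobs(p,kind,z,amin=60):
    hsv=cv2.cvtColor(p["frame"],cv2.COLOR_BGR2HSV); H,S,V=cv2.split(hsv)
    m={"brass":(H>11)&(H<25)&(S>120)&(V>120),"red":((H<7)|(H>173))&(S>170)&(V>120)}[kind].astype(np.uint8)*255
    m=cv2.morphologyEx(m,cv2.MORPH_CLOSE,np.ones((5,5),np.uint8)); out=[]
    for c in cv2.findContours(m,cv2.RETR_EXTERNAL,cv2.CHAIN_APPROX_NONE)[0]:
        if cv2.contourArea(c)<amin: continue
        w=np.array([at(p,q[0],z)[:2] for q in c],np.float32)*1000; (cx,cy),(a,b),_=cv2.minAreaRect(w)
        out.append((np.round(cv2.minAreaRect(c)[0]),np.round([cx,cy],1),np.round([a,b],1)))
    return out
def tray(p,n,size,z,net=None):
    """pose of a light/dark square by network mask"""
    for k in models.cut_out(p,n)[:1]:
        c=max(cv2.findContours(k["region"].astype(np.uint8),cv2.RETR_EXTERNAL,cv2.CHAIN_APPROX_NONE)[0],key=cv2.contourArea)
        q=cv2.minAreaRect(np.array([at(p,u[0],z)[:2] for u in c],np.float32)*1000); print(n,round(k["confidence"],2),np.round(q[0],1),np.round(q[1],1),round((q[2]+45)%90-45,1))
E
python3 - <<'E'
from h import *
w=imaging.capture("wrist"); s=r.sense(); print(s['time_s'],s['tcp_pos'],s['gripper_width'])
cv2.imwrite("pics/w9.png",w["frame"])
for k in("brass","red"): 
    for b in blobs(w,k,.03): print(k,*b)
t=imaging.capture("top")
for k in("brass","red"): 
    for b in blobs(t,k,.03,15): print("top",k,*b)
for b in models.cut_out(w,"tweeter")[:3]:
    ys,xs=np.nonzero(b["region"]); u=(xs.mean(),ys.mean()); print("tw",b["confidence"],u,at(w,u,.014))
E
```

```text
18.25 [0.32542104 0.10339227 0.15281457] 0.6615920025344358
brass [326. 333.] [131.6   8.3] [ 24.2 382.3]
brass [139. 287.] [185. 237.] [ 8.9 66.5]
brass [377. 286.] [200.8 -44.6] [67.7  9.9]
brass [ 84. 162.] [333.2 285.5] [25.9 26.9]
brass [500. 124.] [ 392.6 -138.1] [40.3 20.6]
brass [191. 107.] [394.8 173.3] [27.9 28.4]
brass [317.  76.] [429.8  51. ] [31.1 27.6]
red [191. 107.] [394.9 173.4] [21.3 21.4]
top brass [465. 213.] [ 306.9 -587.9] [21.4 41.1]
top brass [360. 202.] [ 348.2 -288.1] [31.4 31.5]
top brass [318. 186.] [ 395.9 -169.7] [43.  40.1]
top brass [  2. 136.] [567.1 735.7] [11.6 14.7]
top brass [ 16. 140.] [554.2 693.8] [14.5 43.4]
top brass [ 10. 123.] [602.7 710.9] [14.7 11.6]
top brass [ 12. 112.] [635.4 706. ] [68.2 21. ]
top brass [286.  45.] [808.5 -92.7] [16.5 22.8]
top brass [305.  43.] [ 812.1 -145.7] [22.7 18.6]
top brass [323.  41.] [ 816.3 -199.5] [23.2 17.6]
top brass [342.  40.] [ 819.1 -254.7] [23.2 20.6]
top brass [360.  38.] [ 823.4 -307. ] [23.2 20.6]
top brass [303.  25.] [ 865.7 -142.8] [22.9 17.7]
top brass [322.  23.] [ 869.9 -197.6] [21.1 21.8]
top brass [340.  21.] [ 873.7 -250.8] [23.2 17.7]
top brass [358.  20.] [ 876.6 -304.6] [20.3 20.7]
top brass [264.   9.] [915.2 -31.4] [17.2 20.9]
top brass [357.   2.] [ 928.4 -302.2] [23.3 11.8]
top brass [338.   3.] [ 927.1 -246.9] [23.3 17.8]
top brass [320.   4.] [ 925.8 -193. ] [20.4 23.7]
top red [385. 144.] [ 510.1 -366.6] [114.7 118.7]
tw 0.57 (np.float64(420.11039484286863), np.float64(66.15068493150685)) [ 0.44556108 -0.0535496   0.014     ]
```

View pics/w9.png

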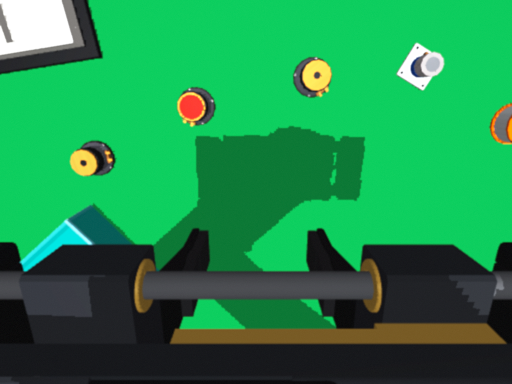

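The wrist view shows A at (84,162), the reject with its red sticker at (191,107), B at (316,75) and the tweeter at (421,66). B is first: TCP target (0.4305, 0.0512, −0.018).

Emit:
apply_moves:
  moves:
    - [[0.0256,0.0144,0.02],0]
    - [[0.0256,0.0144,0.02],0]
    - [[0.0256,0.0144,0.02],0]
    - [[0.0256,0.0144,0.02],0]
    - [[0,0,0.035],0]
  hand: 0.06

```text
time_s: 18.77
tcp_pos: [0.4382, 0.0506, 0.0374]
ee_rot: [[0.999, 0.048, 0.008], [0.048, -0.999, 0.002], [0.008, -0.002, -1.0]]
wrist_force: [1.6, 0.6, -0.3]
gripper_width: 0.689
gripper_force: 0.0
```

Emit:
apply_moves:
  moves:
    - [[0,0,0.025],0]
    - [[0,0,0.012],0]
    - [[0,0,0],0]
    - [[0,0,0],0]
    - [[0,0,0],0]

```text
time_s: 19.18
tcp_pos: [0.4315, 0.0509, 0.0008]
ee_rot: [[0.999, 0.051, 0.001], [0.051, -0.999, 0.0], [0.001, -0.0, -1.0]]
wrist_force: [-0.4, 0.3, 0.9]
gripper_width: 0.691
gripper_force: 0.0
```

```bash
python3 - <<'E'
from h import *
w=imaging.capture("wrist"); s=r.sense(); print(s['tcp_pos'],s['gripper_width'])
print([ (k,*b) for k in("brass",) for b in blobs(w,k,.03)])
t=px(w,s['tcp_pos']); print(px(w,[.4305,.0512,.03]),px(w,np.array(s['tcp_pos'])+[0,0,.032]))
print(plan(s,[.4305,.0512,-.018]))
f=w["frame"][130:330,150:370]; cv2.imwrite("pics/w10.png",cv2.resize(f,None,fx=2.5,fy=2.5))
E
```

```text
[0.43160035 0.05112881 0.00121651] 0.6907339172263196
[('brass', array([345., 334.]), array([369.2,  -9.6]), array([ 14.2, 217.5])), ('brass', array([383., 286.]), array([405.2, -27.6]), array([35.5,  5.5])), ('brass', array([133., 286.]), array([397.4, 126.2]), array([ 5.5, 35.5])), ('brass', array([256., 242.]), array([431.6,  51.8]), array([26.8, 26.5]))]
[256.84970815 243.70285963] [257.05673825 244.45953927]
(array([-1.1, -0.1, 19.2]), None, np.float64(2.9))
```

Centred to within 1 mm. I'll descend 19 mm and grip.

Emit:
apply_moves:
  moves:
    - [[0,0,0.008],0]
    - [[0,0,0.008],0]
    - [[0,0,0.003],0]
    - [[0,0,0],0]
    - [[0,0,0],0]

```text
time_s: 19.65
tcp_pos: [0.4302, 0.0507, -0.0187]
ee_rot: [[0.999, 0.051, -0.0], [0.051, -0.999, -0.0], [-0.0, 0.0, -1.0]]
wrist_force: [0.5, -0.8, -0.5]
gripper_width: 0.691
gripper_force: 0.0
```

Emit:
apply_moves:
  moves:
    - [[0,0,0],0]
    - [[0,0,0],0]
    - [[0,0,0],0]
    - [[0,0,0],0]
    - [[0,0,0],0]
  hand: 0.0

```text
time_s: 20.07
tcp_pos: [0.4304, 0.0507, -0.0184]
ee_rot: [[0.999, 0.051, 0.0], [0.051, -0.999, 0.0], [0.0, -0.0, -1.0]]
wrist_force: [0.6, -0.5, 0.7]
gripper_width: 0.396
gripper_force: 0.0
```

Emit:
apply_moves:
  moves:
    - [[0,0,0],0]
    - [[0,0,-0.003],0]
    - [[0,0,-0.012],0]
    - [[0,0,-0.025],0]
    - [[0,0,-0.025],0]

```text
time_s: 20.48
tcp_pos: [0.4293, 0.0502, 0.0466]
ee_rot: [[0.999, 0.051, -0.003], [0.051, -0.999, -0.001], [-0.003, 0.001, -1.0]]
wrist_force: [0.3, -0.2, 0.3]
gripper_width: 0.331
gripper_force: 30.0
```

Emit:
apply_moves:
  moves:
    - [[0,0,-0.025],0]
    - [[0,0,-0.015],0]
    - [[0,0,-0.005],0]
    - [[0,0,0],0]
    - [[0,0,0],0]

```text
time_s: 20.9
tcp_pos: [0.4296, 0.0504, 0.0908]
ee_rot: [[0.999, 0.05, -0.001], [0.05, -0.999, -0.0], [-0.001, 0.0, -1.0]]
wrist_force: [0.4, -0.3, -1.4]
gripper_width: 0.331
gripper_force: 30.0
```

```bash
python3 - <<'E'
from h import *
w=imaging.capture("wrist"); s=r.sense(); print(s['tcp_pos'],s['gripper_width'],s['gripper_force'],s['wrist_force'])
for b in blobs(w,"brass",s['tcp_pos'][2]+.032+.016): print(*b)
print("bench",[b for b in blobs(w,"brass",.03)])
print(plan(s,[.51,.37,.1]))
E
```

```text
[0.42926525 0.05026783 0.09033235] 0.33066063068573764 29.99985247850418 [-0.4488738   0.17216246 -0.81616168]
[281. 333.] [381.6  34.3] [ 12.6 193.7]
[326. 286.] [413.7  12. ] [31.7  3.3]
[189. 286.] [410.   86.9] [ 3.6 31.7]
[258. 251.] [433.2  50.4] [22.2 26.6]
[119. 226.] [444.3 122.4] [15.  15.6]
[484. 233.] [447.8 -65.3] [31.2 24.8]
bench [(array([281., 333.]), array([286.8,  19.3]), array([ 22. , 337.1])), (array([326., 286.]), array([342.7, -19.4]), array([55.2,  5.8])), (array([189., 286.]), array([336.2, 110.9]), array([ 6.2, 55.2])), (array([258., 251.]), array([376.6,  47.3]), array([38.7, 46.3])), (array([119., 226.]), array([395.8, 172.7]), array([26. , 27.1])), (array([484., 233.]), array([ 402.1, -153.9]), array([54.3, 43.2]))]
(array([  96.7, -315.3,  -10.1]), None, np.float64(2.9))
```

B is held. I'll carry it toward the round tray, turn to the tray's yaw, and look.

Emit:
apply_moves:
  moves:
    - [[-0.0015,-0.015,-0.005],0]
    - [[-0.0015,-0.03,-0.006],0]
    - [[-0.002,-0.036,-0.006],0]
    - [[-0.002,-0.036,-0.006],0]
    - [[-0.002,-0.036,-0.006],0]

```text
time_s: 21.37
tcp_pos: [0.4124, 0.2037, 0.1191]
ee_rot: [[0.999, 0.05, -0.003], [0.05, -0.999, -0.002], [-0.003, 0.002, -1.0]]
wrist_force: [-0.3, -0.0, -0.4]
gripper_width: 0.334
gripper_force: 30.0
```

Emit:
apply_moves:
  moves:
    - [[-0.002,-0.036,-0.006],0]
    - [[-0.002,-0.036,-0.005],0]
    - [[-0.002,-0.036,0],0]
    - [[-0.001,-0.02,0],-4]
    - [[0,0,0],-4]

```text
time_s: 21.78
tcp_pos: [0.3995, 0.334, 0.1294]
ee_rot: [[0.981, 0.196, -0.001], [0.196, -0.981, -0.002], [-0.001, 0.001, -1.0]]
wrist_force: [0.1, 0.2, -0.5]
gripper_width: 0.337
gripper_force: 30.0
```

Emit:
apply_moves:
  moves:
    - [[0,0,0],0]
    - [[0,0,0],0]

```text
time_s: 21.95
tcp_pos: [0.3993, 0.3297, 0.1297]
ee_rot: [[0.982, 0.188, -0.002], [0.188, -0.982, -0.003], [-0.003, 0.003, -1.0]]
wrist_force: [-0.3, -0.4, -0.7]
gripper_width: 0.33
gripper_force: 30.0
```

```bash
python3 - <<'E'
from h import *
w=imaging.capture("wrist"); s=r.sense(); print(s['time_s'],s['tcp_pos'],s['gripper_width'])
cv2.imwrite("pics/w11.png",w["frame"])
tray(w,"round_tray",0,.008)
hsv=cv2.cvtColor(w["frame"],cv2.COLOR_BGR2HSV)
m=((hsv[...,1]<60)&(hsv[...,2]>90)).astype(np.uint8)*255; m=cv2.morphologyEx(m,cv2.MORPH_CLOSE,np.ones((5,5),np.uint8))
for c in cv2.findContours(m,cv2.RETR_EXTERNAL,cv2.CHAIN_APPROX_NONE)[0]:
    if cv2.contourArea(c)>800:
        q=cv2.minAreaRect(np.array([at(w,u[0],.028)[:2] for u in c],np.float32)*1000); print("white",cv2.boundingRect(c),np.round(q[0],1),np.round(q[1],1),round((q[2]+45)%90-45,1))
for b in blobs(w,"brass",.046): print("fixed",*b)
E
```

```text
22.0 [0.39957332 0.32948873 0.13008162] 0.33681356778315796
round_tray 0.68 [491.  362.5] [137.9 159.3] 10.9
white (31, 285, 51, 57) [205.9 525.3] [75.2 51.3] 11.6
white (35, 234, 75, 37) [283.2 508.3] [26.3 89.7] -42.9
white (408, 0, 104, 102) [556.6 166.1] [78.5 98.4] 2.5
white (158, 0, 163, 147) [493.8 363. ] [122.4 137.3] 11.2
fixed [253. 248.] [337.7 322.8] [ 9.  42.6]
fixed [403. 218.] [396.9 185.9] [25.5 32.7]
fixed [204. 104.] [465.2 389.2] [29.8 26. ]
fixed [274.  25.] [536.9 342.3] [26.8 34.4]
```

View pics/w11.png

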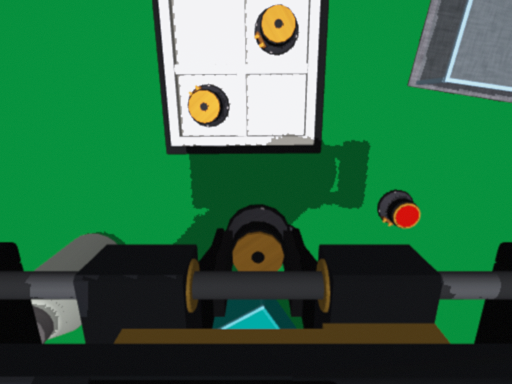

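The wrist view shows the open tray: fixed drivers at (204,106) and (278,24), free pockets at near right (290,105) and far left (208,30), and B held upright. I get tray centre ≈ (0.5015, 0.365) and yaw 11.2°. B goes in the near-right pocket (−32,−32), at (0.476, 0.327).

Emit:
apply_moves:
  moves:
    - [[0.012,0.0032,0],0]
    - [[0.025,0.005,0],0]
    - [[0.025,0.005,0],0]
    - [[0.0121,0.003,0.01],0]
    - [[0,0,0.025],0]

```text
time_s: 22.47
tcp_pos: [0.4816, 0.33, 0.0993]
ee_rot: [[0.982, 0.186, 0.008], [0.186, -0.982, 0.006], [0.009, -0.005, -1.0]]
wrist_force: [0.7, 0.2, -0.7]
gripper_width: 0.33
gripper_force: 30.0
```

Emit:
apply_moves:
  moves:
    - [[0,0,0.03],0]
    - [[0,0,0.03],0]
    - [[0,0,0.02],0]
    - [[0,0,0.007],0]
    - [[0,0,0.003],0]

```text
time_s: 22.88
tcp_pos: [0.4761, 0.3272, 0.005]
ee_rot: [[0.982, 0.188, -0.002], [0.188, -0.982, -0.002], [-0.002, 0.002, -1.0]]
wrist_force: [-0.1, -0.8, -0.6]
gripper_width: 0.331
gripper_force: 30.0
```

Emit:
apply_moves:
  moves:
    - [[0,0,0],0]
    - [[0,0,0],0]
    - [[0,0,0.002],0]
    - [[0,0,0],0]
    - [[0,0,0],0]

```text
time_s: 23.3
tcp_pos: [0.4763, 0.329, 0.0054]
ee_rot: [[0.982, 0.189, 0.001], [0.189, -0.982, 0.001], [0.001, -0.001, -1.0]]
wrist_force: [0.4, 0.3, 0.8]
gripper_width: 0.335
gripper_force: 30.0
```

Emit:
apply_moves:
  moves:
    - [[0,0,0],0]
    - [[0,0,0],0]
    - [[0,0,0],0]
    - [[0,0,0],0]

```text
time_s: 23.63
tcp_pos: [0.4759, 0.3287, 0.0045]
ee_rot: [[0.982, 0.189, 0.0], [0.189, -0.982, 0.0], [0.0, -0.0, -1.0]]
wrist_force: [-0.1, -0.9, -0.1]
gripper_width: 0.335
gripper_force: 30.0
```

```bash
python3 - <<'E'
from h import *
w=imaging.capture("wrist"); s=r.sense(); print(s['tcp_pos'],s['wrist_force'],s['gripper_width'])
for b in blobs(w,"brass",.046): print(*b)
for u in ((-32,-32),(-60,-4),(-4,-60),(-32+14,-32)):
    a=np.radians(11.2); c=np.array([.5015,.365])+np.array([[np.cos(a),-np.sin(a)],[np.sin(a),np.cos(a)]])@np.array(u)/1000; print(u,px(w,[*c,.028]))
cv2.imwrite("pics/w12.png",w["frame"])
E
```

```text
[0.47591343 0.32864906 0.00451114] [ 0.4213595   0.29435797 -0.41034744] 0.3365006884443941
[251. 249.] [476.7 332.6] [ 5.  25.8]
[260. 135.] [538.1 339.8] [27.1 29. ]
(-32, -32) [259.83643929 237.79546824]
(-60, -4) [215.65615676 278.52063629]
(-4, -60) [308.10833739 193.29866899]
(-18, -32) [259.7711597  216.16037823]
```

No contact yet, and the tray pose is confirmed to 1 mm by the fixed driver. I'll lower it in fine steps.

Emit:
apply_moves:
  moves:
    - [[0,0.001,0.003],0]
    - [[0,0,0.002],0]
    - [[0,0,0],0]
    - [[0,0,0],0]

```text
time_s: 24.02
tcp_pos: [0.476, 0.3274, -0.0009]
ee_rot: [[0.982, 0.189, -0.0], [0.189, -0.982, -0.001], [-0.001, 0.001, -1.0]]
wrist_force: [-0.8, -0.7, -0.8]
gripper_width: 0.333
gripper_force: 30.0
```

Emit:
apply_moves:
  moves:
    - [[0,0,0.001],0]
    - [[0,0,0],0]
    - [[0,0,0],0]

```text
time_s: 24.27
tcp_pos: [0.4761, 0.3276, -0.0016]
ee_rot: [[0.982, 0.189, -0.0], [0.189, -0.982, -0.0], [-0.0, 0.0, -1.0]]
wrist_force: [0.2, 0.3, -0.4]
gripper_width: 0.329
gripper_force: 30.0
```

Emit:
apply_moves:
  moves:
    - [[0,0,0.0008],0]
    - [[0,0,0],0]
    - [[0,0,0],0]

```text
time_s: 24.52
tcp_pos: [0.4761, 0.3276, -0.0023]
ee_rot: [[0.982, 0.189, 0.0], [0.189, -0.982, 0.0], [0.0, -0.0, -1.0]]
wrist_force: [0.4, 0.4, -0.5]
gripper_width: 0.332
gripper_force: 30.0
```

Emit:
apply_moves:
  moves:
    - [[0,0,0.0006],0]
    - [[0,0,0],0]
    - [[0,0,0],0]

```text
time_s: 24.77
tcp_pos: [0.4762, 0.3277, -0.0024]
ee_rot: [[0.982, 0.189, 0.0], [0.189, -0.982, 0.0], [0.0, -0.0, -1.0]]
wrist_force: [-1.3, -1.1, 3.7]
gripper_width: 0.335
gripper_force: 30.0
```

Emit:
apply_moves:
  moves:
    - [[0,0,0],0]
    - [[0,0,0],0]
    - [[0,0,0],0]
    - [[0,0,0],0]
    - [[0,0,0],0]
  hand: 0.046

```text
time_s: 25.18
tcp_pos: [0.4761, 0.3276, -0.0032]
ee_rot: [[0.982, 0.189, -0.0], [0.189, -0.982, -0.0], [-0.0, 0.0, -1.0]]
wrist_force: [-0.6, 0.5, -0.2]
gripper_width: 0.517
gripper_force: 0.0
```

Emit:
apply_moves:
  moves:
    - [[0,0,-0.01],0]
    - [[0,0,-0.03],0]
    - [[0,0,-0.03],0]
    - [[0,0,-0.02],0]
    - [[0,0,0],0]

```text
time_s: 25.6
tcp_pos: [0.479, 0.3303, 0.0931]
ee_rot: [[0.982, 0.19, 0.008], [0.19, -0.982, 0.008], [0.01, -0.006, -1.0]]
wrist_force: [-0.4, 0.4, 0.4]
gripper_width: 0.527
gripper_force: 0.0
```

```bash
python3 - <<'E'
from h import *
w=imaging.capture("wrist"); s=r.sense(); print(s['tcp_pos'],s['gripper_width'])
for b in blobs(w,"brass",.046): print(*b)
print("to A",plan(s,[.333,.2855,.05]))
E
```

```text
[0.47761987 0.3292362  0.09058477] 0.5332770985126573
[190. 212.] [459.6 384.2] [ 7.4 23.2]
[255. 198.] [481.9 333.3] [ 9.5 22.3]
[260. 128.] [537.8 339.8] [27.3 29.7]
to A (array([-150.5,   15.7,   39.7]), None, np.float64(10.9))
```

B is in its pocket: contact was felt at 3.7 N before release. Next is A at (0.333, 0.2855).

Emit:
apply_moves:
  moves:
    - [[-0.02,0.002,0],0]
    - [[-0.036,0.004,0],0]
    - [[-0.036,0.004,0],0]
    - [[-0.036,0.004,0.01],0]
    - [[-0.0205,0.002,0.02],0]
  hand: 0.06

```text
time_s: 26.07
tcp_pos: [0.3311, 0.2826, 0.0578]
ee_rot: [[0.982, 0.189, 0.001], [0.189, -0.982, 0.002], [0.001, -0.002, -1.0]]
wrist_force: [0.5, 0.6, -0.8]
gripper_width: 0.682
gripper_force: 0.0
```

Emit:
apply_moves:
  moves:
    - [[0,0,0.025],0]
    - [[0,0,0.01],0]
    - [[0,0,0],0]
    - [[0,0,0],0]
    - [[0,0,0],0]

```text
time_s: 26.48
tcp_pos: [0.3338, 0.2843, 0.0225]
ee_rot: [[0.982, 0.189, 0.001], [0.189, -0.982, 0.001], [0.001, -0.0, -1.0]]
wrist_force: [-0.5, 0.6, 0.5]
gripper_width: 0.689
gripper_force: 0.0
```

```bash
python3 - <<'E'
from h import *
w=imaging.capture("wrist"); s=r.sense(); print(s['time_s'],s['tcp_pos'],s['gripper_width'])
for b in blobs(w,"brass",.03): print(*b)
E
```

```text
26.5333 [0.33389832 0.28446664 0.02267735] 0.6838635434984889
[245. 227.] [332.4 292.4] [21.3  4.7]
[452. 168.] [395.2 174.4] [26.7 26.2]
```

Emit:
apply_moves:
  moves:
    - [[0,-0.001,0.015],0]
    - [[0,0,0.015],0]
    - [[0,0,0.007],0]
    - [[0,0,0.003],0]
    - [[0,0,0],0]

```text
time_s: 26.95
tcp_pos: [0.3332, 0.2847, -0.0181]
ee_rot: [[0.982, 0.189, -0.0], [0.189, -0.982, -0.001], [-0.0, 0.001, -1.0]]
wrist_force: [-0.7, 0.4, 0.2]
gripper_width: 0.69
gripper_force: 0.0
```

Emit:
apply_moves:
  moves:
    - [[0,0,0],0]
    - [[0,0,0],0]

```text
time_s: 27.12
tcp_pos: [0.3335, 0.2854, -0.0173]
ee_rot: [[0.982, 0.189, 0.001], [0.189, -0.982, 0.001], [0.001, -0.001, -1.0]]
wrist_force: [0.1, 0.5, -0.0]
gripper_width: 0.69
gripper_force: 0.0
```

Emit:
apply_moves:
  moves:
    - [[0,0,0],0]
    - [[0,0,0],0]
    - [[0,0,0],0]
    - [[0,0,0],0]
    - [[0,0,0],0]
  hand: 0.0

```text
time_s: 27.53
tcp_pos: [0.3332, 0.2849, -0.0178]
ee_rot: [[0.982, 0.189, 0.0], [0.189, -0.982, 0.0], [0.0, -0.0, -1.0]]
wrist_force: [-0.4, 0.3, 0.2]
gripper_width: 0.395
gripper_force: 0.0
```

Emit:
apply_moves:
  moves:
    - [[0,0,0],0]
    - [[0,0,0],0]
    - [[0,0,-0.003],0]
    - [[0,0,-0.012],0]
    - [[0,0,-0.025],0]

```text
time_s: 27.95
tcp_pos: [0.3317, 0.2824, 0.0203]
ee_rot: [[0.982, 0.188, -0.004], [0.188, -0.982, -0.006], [-0.005, 0.006, -1.0]]
wrist_force: [0.4, -0.0, -1.1]
gripper_width: 0.336
gripper_force: 30.0
```

Emit:
apply_moves:
  moves:
    - [[0,0,-0.03],0]
    - [[0,0,-0.025],0]
    - [[0,0,-0.015],0]
    - [[0,0,0],0]
    - [[0,0,0],0]

```text
time_s: 28.37
tcp_pos: [0.3331, 0.2849, 0.0925]
ee_rot: [[0.982, 0.189, 0.0], [0.189, -0.982, 0.002], [0.001, -0.002, -1.0]]
wrist_force: [-0.2, 0.7, -1.1]
gripper_width: 0.337
gripper_force: 30.0
```

```bash
python3 - <<'E'
from h import *
s=r.sense(); print(s['time_s'],s['gripper_width'],s['gripper_force'],s['wrist_force'],s['tcp_pos'],plan(s,[.5265,.4025,.1]))
E
```

```text
28.3667 0.3369308257204234 29.99977558851242 [-0.21940127  0.70496386 -1.08017254] [0.33305251 0.28490519 0.09249247] (array([212.2, -79. ,  -7.2]), None, np.float64(10.9))
```

A is held. On to the far-left pocket at (0.5265, 0.4025).

Emit:
apply_moves:
  moves:
    - [[0.017,-0.0063,0],0]
    - [[0.035,-0.013,0],0]
    - [[0.035,-0.013,0],0]
    - [[0.035,-0.013,0],0]
    - [[0.035,-0.013,0],0]

```text
time_s: 28.78
tcp_pos: [0.4768, 0.3714, 0.0896]
ee_rot: [[0.982, 0.189, -0.003], [0.189, -0.982, -0.003], [-0.004, 0.003, -1.0]]
wrist_force: [0.2, 0.3, -0.6]
gripper_width: 0.333
gripper_force: 30.0
```

Emit:
apply_moves:
  moves:
    - [[0.035,-0.013,0],0]
    - [[0.0202,-0.0077,0],0]
    - [[0,0,0.02],0]
    - [[0,0,0.03],0]
    - [[0,0,0.02],0]

```text
time_s: 29.2
tcp_pos: [0.5249, 0.4006, 0.0168]
ee_rot: [[0.982, 0.188, -0.005], [0.188, -0.982, -0.005], [-0.006, 0.003, -1.0]]
wrist_force: [-1.2, -0.5, -1.3]
gripper_width: 0.334
gripper_force: 30.0
```

Emit:
apply_moves:
  moves:
    - [[0,0,0.01],0]
    - [[0,0,0],0]
    - [[0,0,0],0]
    - [[0,0,0],0]
    - [[0,0,0],0]

```text
time_s: 29.62
tcp_pos: [0.5274, 0.4035, 0.0138]
ee_rot: [[0.982, 0.19, 0.002], [0.19, -0.982, 0.002], [0.003, -0.002, -1.0]]
wrist_force: [0.4, -0.2, -0.6]
gripper_width: 0.335
gripper_force: 30.0
```

```bash
python3 - <<'E'
from h import *
s=r.sense(); print(s['time_s'],s['gripper_width'],s['wrist_force'],s['tcp_pos'],plan(s,[.5265,.4025,-.001],11.2))
E
```

```text
29.6167 0.3351306158410221 [ 0.39704035 -0.20519324 -0.63688532] [0.52737083 0.40349442 0.01379536] (array([-1.1,  0.8, 14.8]), np.float64(-0.3), np.float64(10.9))
```

Emit:
apply_moves:
  moves:
    - [[0,0,0.006],0]
    - [[0,0,0.005],0]
    - [[0,0,0.0015],0]
    - [[0,0,0],0]
    - [[0,0,0],0]

```text
time_s: 30.03
tcp_pos: [0.5265, 0.4025, -0.0006]
ee_rot: [[0.982, 0.189, -0.0], [0.189, -0.982, -0.0], [-0.0, 0.0, -1.0]]
wrist_force: [1.0, -0.5, -1.1]
gripper_width: 0.332
gripper_force: 30.0
```

Emit:
apply_moves:
  moves:
    - [[0,0,0.001],0]
    - [[0,0,0],0]
    - [[0,0,0],0]

```text
time_s: 30.28
tcp_pos: [0.5266, 0.4026, -0.0014]
ee_rot: [[0.982, 0.189, 0.0], [0.189, -0.982, 0.0], [0.0, -0.0, -1.0]]
wrist_force: [0.3, 0.2, -1.2]
gripper_width: 0.328
gripper_force: 30.0
```

Emit:
apply_moves:
  moves:
    - [[0,0,0.0008],0]
    - [[0,0,0],0]
    - [[0,0,0],0]

```text
time_s: 30.53
tcp_pos: [0.5268, 0.4027, -0.0018]
ee_rot: [[0.982, 0.189, 0.001], [0.189, -0.982, 0.0], [0.001, -0.0, -1.0]]
wrist_force: [-0.7, -0.0, 1.3]
gripper_width: 0.335
gripper_force: 30.0
```

Emit:
apply_moves:
  moves:
    - [[0,0,0.0007],0]
    - [[0,0,0],0]
    - [[0,0,0],0]

```text
time_s: 30.78
tcp_pos: [0.5268, 0.4027, -0.0018]
ee_rot: [[0.982, 0.19, 0.001], [0.19, -0.982, 0.0], [0.001, -0.0, -1.0]]
wrist_force: [-2.7, -1.3, 5.9]
gripper_width: 0.333
gripper_force: 30.0
```

Contact. I'll release, rise, and check the tray.

Emit:
apply_moves:
  moves:
    - [[0,0,0],0]
    - [[0,0,0],0]
    - [[0,0,0],0]
    - [[0,0,0],0]
    - [[0,0,0],0]
  hand: 0.046

```text
time_s: 31.2
tcp_pos: [0.5265, 0.4024, -0.0033]
ee_rot: [[0.982, 0.189, -0.0], [0.189, -0.982, -0.0], [-0.0, 0.0, -1.0]]
wrist_force: [-0.3, -0.0, -0.3]
gripper_width: 0.521
gripper_force: 0.0
```

Emit:
apply_moves:
  moves:
    - [[0,0,-0.01],0]
    - [[0,0,-0.03],0]
    - [[0,0,-0.035],0]
    - [[-0.02,0,-0.03],0]
    - [[-0.035,0.01,-0.015],0]

```text
time_s: 31.62
tcp_pos: [0.4782, 0.3857, 0.1217]
ee_rot: [[0.982, 0.189, 0.008], [0.189, -0.982, 0.007], [0.009, -0.005, -1.0]]
wrist_force: [0.9, 1.7, 1.6]
gripper_width: 0.53
gripper_force: 0.0
```

Emit:
apply_moves:
  moves:
    - [[-0.035,0.01,-0.01],0]
    - [[-0.03,0.01,0],0]
    - [[-0.01,0,0],0]
    - [[0,0,0],0]
    - [[0,0,0],0]

```text
time_s: 32.03
tcp_pos: [0.4049, 0.3491, 0.1281]
ee_rot: [[0.982, 0.19, 0.002], [0.19, -0.982, 0.002], [0.002, -0.001, -1.0]]
wrist_force: [0.4, 0.4, -0.2]
gripper_width: 0.528
gripper_force: 0.0
```

```bash
python3 - <<'E'
from h import *
w=imaging.capture("wrist"); s=r.sense(); print(s['time_s'],s['tcp_pos'],s['gripper_width'])
a=np.radians(11.2);R=np.array([[np.cos(a),-np.sin(a)],[np.sin(a),np.cos(a)]])
for b in blobs(w,"brass",.046): print(*b,"in tray",np.round(R.T@(b[1]-[501.5,365]),1))
hsv=cv2.cvtColor(w["frame"],cv2.COLOR_BGR2HSV)
m=((hsv[...,1]<60)&(hsv[...,2]>90)).astype(np.uint8)*255; m=cv2.morphologyEx(m,cv2.MORPH_CLOSE,np.ones((5,5),np.uint8))
for c in cv2.findContours(m,cv2.RETR_EXTERNAL,cv2.CHAIN_APPROX_NONE)[0]:
    if cv2.contourArea(c)>5000:
        q=cv2.minAreaRect(np.array([at(w,u[0],.028)[:2] for u in c],np.float32)*1000); print("white",cv2.boundingRect(c),np.round(q[0],1),np.round(q[1],1),round((q[2]+45)%90-45,1))
tray(w,"round_tray",0,.008)
t=imaging.capture("top"); tray(t,"cover",0,.052)
print(plan(s,[.6007,.1231,.15],2.9))
cv2.imwrite("pics/w13.png",w["frame"])
E
```

```text
32.0833 [0.40536191 0.34933576 0.12770699] 0.5286047479085164
[420. 228.] [397.2 187.3] [25.6 33. ] in tray [-136.8 -154.1]
[298. 116.] [476.4 327.6] [27.9 27.3] in tray [-31.9 -31.8]
[225. 115.] [465.1 389.9] [30.1 27.1] in tray [-30.9  31.5]
[225.  35.] [527.3 399.8] [26.7 33.2] in tray [32.1 29.1]
[298.  41.] [536.9 343.2] [26.9 34.6] in tray [ 30.5 -28.3]
white (180, 0, 164, 156) [498.7 364. ] [130.9 137.3] 11.2
round_tray 0.91 [495.  363.2] [148.9 160.7] 11.0
cover 0.76 [171.6 300.6] [152.9 161.8] 43.6
(array([148.9, 259.2, -22.3]), np.float64(8.0), np.float64(10.9))
```

All four pockets are filled; offsets in the tray frame are ±32 within about 3 mm, so both placements are good. Now back to the cover at (0.6007, 0.1231).

Emit:
apply_moves:
  moves:
    - [[0.009,0.016,-0.01],0]
    - [[0.0186,0.0324,-0.01],0]
    - [[0.0186,0.0324,0],0]
    - [[0.0186,0.0324,0],0]
    - [[0.0186,0.0324,0],0]
  hand: 0.05

```text
time_s: 32.65
tcp_pos: [0.5157, 0.2202, 0.1468]
ee_rot: [[0.982, 0.189, -0.0], [0.189, -0.982, -0.0], [-0.0, 0.0, -1.0]]
wrist_force: [-0.1, 1.3, -0.3]
gripper_width: 0.572
gripper_force: 0.0
```

Emit:
apply_moves:
  moves:
    - [[0.0186,0.0324,0],0]
    - [[0.0186,0.0324,0],0]
    - [[0.0186,0.0324,0],4]
    - [[0.0097,0.0164,0],4]
    - [[0,0,0],0]

```text
time_s: 33.07
tcp_pos: [0.6015, 0.1178, 0.1456]
ee_rot: [[0.999, 0.043, -0.001], [0.043, -0.999, -0.001], [-0.001, 0.001, -1.0]]
wrist_force: [-0.2, 0.2, -1.0]
gripper_width: 0.574
gripper_force: 0.0
```

Emit:
apply_moves:
  moves:
    - [[0,0,0],0]
    - [[0,0,0],0]
    - [[0,0,0],0]

```text
time_s: 33.32
tcp_pos: [0.5984, 0.1221, 0.1468]
ee_rot: [[0.999, 0.052, -0.001], [0.052, -0.999, -0.0], [-0.001, 0.0, -1.0]]
wrist_force: [-0.7, 0.2, 0.1]
gripper_width: 0.577
gripper_force: 0.0
```

```bash
python3 - <<'E'
from h import *
w=imaging.capture("wrist"); s=r.sense(); print(s['time_s'],s['tcp_pos'],s['gripper_width'],plan(s,[.6007,.1231,.0241],2.9))
hsv=cv2.cvtColor(w["frame"],cv2.COLOR_BGR2HSV); m=((hsv[...,0]>100)&(hsv[...,0]<130)&(hsv[...,1]>120)).astype(np.uint8)*255
for c in cv2.findContours(m,cv2.RETR_EXTERNAL,cv2.CHAIN_APPROX_NONE)[0]:
    if cv2.contourArea(c)>300: print(cv2.boundingRect(c),cv2.minAreaRect(np.array([at(w,u[0],.08)[:2] for u in c],np.float32)*1000))
E
```

```text
33.3667 [0.59839018 0.12226166 0.14703253] 0.5752408586221437 (array([  2.4,  -0.7, 122.9]), np.float64(0.1), np.float64(3.0))
(250, 148, 13, 79) ((603.6842041015625, 123.53907775878906), (71.35253143310547, 10.3949613571167), 3.2504124641418457)
```

Emit:
apply_moves:
  moves:
    - [[0.0025,-0.0007,0.02],0]
    - [[0,0,0.035],0]
    - [[0,0,0.03],0]
    - [[0,0,0.02],0]
    - [[0,0,0.01],0]

```text
time_s: 33.78
tcp_pos: [0.5988, 0.1224, 0.0291]
ee_rot: [[0.999, 0.052, -0.005], [0.052, -0.999, -0.002], [-0.005, 0.002, -1.0]]
wrist_force: [-0.1, 0.1, -0.4]
gripper_width: 0.575
gripper_force: 0.0
```

Emit:
apply_moves:
  moves:
    - [[0,0,0.004],0]
    - [[0,0,0.0025],0]
    - [[0,0,0],0]
    - [[0,0,0],0]
    - [[0,0,0],0]

```text
time_s: 34.2
tcp_pos: [0.6022, 0.1226, 0.0271]
ee_rot: [[0.999, 0.051, 0.003], [0.051, -0.999, 0.001], [0.003, -0.001, -1.0]]
wrist_force: [-0.2, 0.2, 1.3]
gripper_width: 0.574
gripper_force: 0.0
```

Emit:
apply_moves:
  moves:
    - [[0,0,0],0]
    - [[0,0,0],0]

```text
time_s: 34.37
tcp_pos: [0.6017, 0.1222, 0.0264]
ee_rot: [[0.999, 0.051, 0.001], [0.051, -0.999, 0.001], [0.001, -0.001, -1.0]]
wrist_force: [0.2, -0.5, -0.2]
gripper_width: 0.575
gripper_force: 0.0
```

Emit:
apply_moves:
  moves:
    - [[-0.0004,-0.0008,0.001],0]
    - [[0,0,0],0]
    - [[0,0,0],0]
    - [[0,0,0],0]

```text
time_s: 34.7
tcp_pos: [0.6008, 0.1229, 0.0245]
ee_rot: [[0.999, 0.051, -0.0], [0.051, -0.999, -0.0], [-0.0, 0.0, -1.0]]
wrist_force: [-0.2, 0.4, -0.0]
gripper_width: 0.573
gripper_force: 0.0
```

Emit:
apply_moves:
  moves:
    - [[0,0,0],0]
    - [[0,0,0],0]
    - [[0,0,0],0]
    - [[0,0,0],0]
    - [[0,0,0],0]
  hand: 0.0

```text
time_s: 35.12
tcp_pos: [0.6008, 0.1229, 0.0246]
ee_rot: [[0.999, 0.051, -0.0], [0.051, -0.999, -0.0], [-0.0, 0.0, -1.0]]
wrist_force: [-0.9, 0.2, 0.3]
gripper_width: 0.281
gripper_force: 0.0
```

Emit:
apply_moves:
  moves:
    - [[0,0,0],0]
    - [[0,0,0],0]
    - [[0,0,0],0]
    - [[0,0,0],0]

```text
time_s: 35.45
tcp_pos: [0.6008, 0.123, 0.0246]
ee_rot: [[0.999, 0.051, 0.0], [0.051, -0.999, 0.0], [0.0, -0.0, -1.0]]
wrist_force: [0.1, 0.8, 0.8]
gripper_width: 0.136
gripper_force: 30.0
```

Gripped. I'll lift and carry it back to the tray at (0.501, 0.367), yaw 11°.

Emit:
apply_moves:
  moves:
    - [[0,0,-0.005],0]
    - [[0,0,-0.012],0]
    - [[0,0,-0.02],0]
    - [[0,0,-0.028],0]
    - [[0,0,-0.022],0]

```text
time_s: 35.87
tcp_pos: [0.6005, 0.1227, 0.1127]
ee_rot: [[0.999, 0.051, -0.001], [0.051, -0.999, -0.0], [-0.001, 0.0, -1.0]]
wrist_force: [0.5, 0.2, -1.2]
gripper_width: 0.134
gripper_force: 30.0
```

Emit:
apply_moves:
  moves:
    - [[0,0,-0.012],0]
    - [[0,0,-0.006],0]
    - [[0,0,0],0]
    - [[-0.0025,-0.007,0],0]
    - [[-0.007,-0.02,0],0]

```text
time_s: 36.28
tcp_pos: [0.5891, 0.1478, 0.1277]
ee_rot: [[0.999, 0.047, -0.003], [0.047, -0.999, -0.002], [-0.003, 0.001, -1.0]]
wrist_force: [0.5, -0.3, -1.6]
gripper_width: 0.133
gripper_force: 30.0
```

Emit:
apply_moves:
  moves:
    - [[-0.011,-0.031,0],0]
    - [[-0.0125,-0.036,0],0]
    - [[-0.0125,-0.036,0],0]
    - [[-0.0125,-0.036,0],0]
    - [[-0.0125,-0.036,0],0]

```text
time_s: 36.7
tcp_pos: [0.518, 0.3221, 0.1275]
ee_rot: [[0.999, 0.05, -0.003], [0.05, -0.999, -0.002], [-0.003, 0.002, -1.0]]
wrist_force: [1.2, 0.5, -2.5]
gripper_width: 0.137
gripper_force: 30.0
```

Emit:
apply_moves:
  moves:
    - [[-0.01,-0.027,0],0]
    - [[-0.0055,-0.0148,0],0]
    - [[-0.0012,-0.005,0],-3]
    - [[0,0,0],-3]
    - [[0,0,0],-2]

```text
time_s: 37.12
tcp_pos: [0.4998, 0.3669, 0.1276]
ee_rot: [[0.981, 0.192, -0.003], [0.192, -0.981, -0.003], [-0.003, 0.002, -1.0]]
wrist_force: [-0.4, 0.0, -2.4]
gripper_width: 0.136
gripper_force: 30.0
```

Emit:
apply_moves:
  moves:
    - [[0,0,0],0]
    - [[0,0,0],0]
    - [[0,0,0],0]
    - [[0,0,0],0]
    - [[0,0,0],0]

```text
time_s: 37.53
tcp_pos: [0.5012, 0.3667, 0.1294]
ee_rot: [[0.982, 0.188, -0.0], [0.188, -0.982, -0.0], [-0.0, 0.0, -1.0]]
wrist_force: [-0.2, -0.1, -1.5]
gripper_width: 0.132
gripper_force: 30.0
```

```bash
python3 - <<'E'
from h import *
w=imaging.capture("wrist"); s=r.sense(); print(s['time_s'],s['tcp_pos'],s['gripper_width'],plan(s,[.501,.367,.0296],11))
tray(w,"round_tray",0,.008)
for b in blobs(w,"brass",.046): print(*b)
E
```

```text
37.5833 [0.50118661 0.36673317 0.12945343] 0.13524641427282966 (array([-0.1, -0.3, 99.9]), np.float64(-0.1), np.float64(10.9))
round_tray 0.73 [577.9 379. ] [  5.2 157. ] 11.6
[295. 288.] [402.3 308. ] [51.7  2.1]
[220. 288.] [387.6 384.7] [51.7  2.1]
```

Aligned within the play. I'll descend, slowly through the foam level.

Emit:
apply_moves:
  moves:
    - [[0,0.0007,0.01],0]
    - [[0,0,0.02],0]
    - [[0,0,0.02],0]
    - [[0,0,0.012],0]
    - [[0,0,0.006],0]

```text
time_s: 38.05
tcp_pos: [0.4999, 0.3648, 0.0585]
ee_rot: [[0.982, 0.188, -0.004], [0.188, -0.982, -0.003], [-0.004, 0.003, -1.0]]
wrist_force: [0.1, -0.6, -3.5]
gripper_width: 0.132
gripper_force: 30.0
```

Emit:
apply_moves:
  moves:
    - [[0,0,0],0]
    - [[0,0,0],0]
    - [[0,0,0.004],0]
    - [[0,0,0.005],0]
    - [[0,0,0.005],0]

```text
time_s: 38.47
tcp_pos: [0.5016, 0.3667, 0.048]
ee_rot: [[0.982, 0.189, 0.001], [0.189, -0.982, 0.001], [0.001, -0.001, -1.0]]
wrist_force: [-0.5, -0.2, -1.7]
gripper_width: 0.134
gripper_force: 30.0
```

Emit:
apply_moves:
  moves:
    - [[0,0,0.005],0]
    - [[0,0,0.005],0]
    - [[0,0,0.003],0]
    - [[0,0,0],0]
    - [[0,0,0],0]

```text
time_s: 38.88
tcp_pos: [0.5012, 0.3662, 0.0343]
ee_rot: [[0.982, 0.189, -0.0], [0.189, -0.982, -0.0], [-0.0, 0.0, -1.0]]
wrist_force: [0.4, -0.4, -3.0]
gripper_width: 0.135
gripper_force: 30.0
```

Emit:
apply_moves:
  moves:
    - [[0,0,0.002],0]
    - [[0,0,0.001],0]
    - [[0,0,0],0]
    - [[0,0,0],0]

```text
time_s: 39.22
tcp_pos: [0.5013, 0.3663, 0.0316]
ee_rot: [[0.982, 0.189, 0.0], [0.189, -0.982, 0.0], [0.0, -0.0, -1.0]]
wrist_force: [0.1, 0.1, -2.4]
gripper_width: 0.134
gripper_force: 30.0
```

Emit:
apply_moves:
  moves:
    - [[0,0,0.001],0]
    - [[0,0,0],0]
    - [[0,0,0],0]

```text
time_s: 39.47
tcp_pos: [0.5012, 0.3662, 0.0306]
ee_rot: [[0.982, 0.189, -0.0], [0.189, -0.982, -0.0], [-0.0, 0.0, -1.0]]
wrist_force: [-0.6, 0.3, -2.1]
gripper_width: 0.132
gripper_force: 30.0
```

Emit:
apply_moves:
  moves:
    - [[0,0,0.001],0]
    - [[0,0,0],0]
    - [[0,0,0],0]

```text
time_s: 39.72
tcp_pos: [0.5013, 0.3663, 0.0296]
ee_rot: [[0.982, 0.189, 0.0], [0.189, -0.982, 0.0], [0.0, -0.0, -1.0]]
wrist_force: [0.0, -0.1, -1.6]
gripper_width: 0.135
gripper_force: 30.0
```

Emit:
apply_moves:
  moves:
    - [[0,0,0.0007],0]
    - [[0,0,0],0]
    - [[0,0,0],0]

```text
time_s: 39.97
tcp_pos: [0.5013, 0.3663, 0.0295]
ee_rot: [[0.982, 0.189, 0.0], [0.189, -0.982, 0.0], [0.0, -0.0, -1.0]]
wrist_force: [-3.2, -0.9, 2.7]
gripper_width: 0.133
gripper_force: 30.0
```

Emit:
apply_moves:
  moves:
    - [[0,0,0.0005],0]
    - [[0,0,0],0]
    - [[0,0,0],0]

```text
time_s: 40.22
tcp_pos: [0.5013, 0.3663, 0.0295]
ee_rot: [[0.982, 0.19, 0.001], [0.19, -0.982, 0.0], [0.001, -0.0, -1.0]]
wrist_force: [-3.4, -2.8, 5.5]
gripper_width: 0.139
gripper_force: 30.0
```

It seated at exactly the expected height. I'll release, rise, and go to the reject at (0.395, 0.1734).

Emit:
apply_moves:
  moves:
    - [[0,0,0],0]
    - [[0,0,0],0]
    - [[0,0,0],0]
    - [[0,0,0],0]
    - [[0,0,0],0]
  hand: 0.05

```text
time_s: 40.63
tcp_pos: [0.5013, 0.3663, 0.0281]
ee_rot: [[0.982, 0.189, -0.0], [0.189, -0.982, -0.0], [-0.0, 0.0, -1.0]]
wrist_force: [0.0, -0.1, -0.9]
gripper_width: 0.425
gripper_force: 0.0
```

Emit:
apply_moves:
  moves:
    - [[0,0,-0.015],0]
    - [[0,0,-0.03],0]
    - [[0,0,-0.03],0]
    - [[-0.005,0.01,-0.02],0]
    - [[-0.02,0.025,0],0]

```text
time_s: 41.05
tcp_pos: [0.4879, 0.3319, 0.1283]
ee_rot: [[0.981, 0.192, 0.01], [0.192, -0.981, 0.008], [0.012, -0.006, -1.0]]
wrist_force: [1.5, 0.5, 0.8]
gripper_width: 0.569
gripper_force: 0.0
```

Emit:
apply_moves:
  moves:
    - [[-0.025,0.03,0],0]
    - [[-0.025,0.03,0],0]
    - [[-0.025,0.03,0],0]
    - [[-0.025,0.03,0.01],0]
    - [[-0.0156,0.0145,0.03],0]
  hand: 0.06

```text
time_s: 41.47
tcp_pos: [0.3957, 0.1722, 0.0862]
ee_rot: [[0.982, 0.189, 0.006], [0.189, -0.982, 0.006], [0.007, -0.004, -1.0]]
wrist_force: [-0.1, 0.9, -1.3]
gripper_width: 0.684
gripper_force: 0.0
```

Emit:
apply_moves:
  moves:
    - [[0,0,0.035],0]
    - [[0,0,0.025],0]
    - [[0,0,0.01],0]
    - [[0,0,0],0]
    - [[0,0,0],0]

```text
time_s: 41.88
tcp_pos: [0.3954, 0.1732, 0.0132]
ee_rot: [[0.982, 0.189, -0.0], [0.189, -0.982, -0.001], [-0.001, 0.001, -1.0]]
wrist_force: [0.8, -1.2, -1.1]
gripper_width: 0.692
gripper_force: 0.0
```

```bash
python3 - <<'E'
from h import *
w=imaging.capture("wrist"); s=r.sense(); print(s['time_s'],s['tcp_pos'],s['gripper_width'],plan(s,[.3949,.1734,-.018]))
for k in("red","brass"):
    for b in blobs(w,k,.03): print(k,*b)
E
```

```text
41.9333 [0.39593776 0.17379016 0.01389124] 0.688306465917648 (array([-1.1,  0.2, 31.9]), None, np.float64(10.9))
red [257. 234.] [395.1 173.6] [22.5 22.6]
brass [345. 333.] [332.7  98.2] [ 15.3 234.4]
brass [382. 286.] [373.6  84.7] [38.9  6. ]
brass [133. 286.] [342.3 247.3] [39.   5.9]
brass [257. 232.] [395.7 173.7] [26.5 26.4]
```

Emit:
apply_moves:
  moves:
    - [[0,0,0.012],0]
    - [[0,0,0.012],0]
    - [[0,0,0.006],0]
    - [[0,0,0.002],0]
    - [[0,0,0],0]

```text
time_s: 42.35
tcp_pos: [0.3956, 0.1736, -0.0183]
ee_rot: [[0.982, 0.189, 0.0], [0.189, -0.982, 0.0], [0.001, -0.0, -1.0]]
wrist_force: [0.7, 0.5, 1.0]
gripper_width: 0.688
gripper_force: 0.0
```

Emit:
apply_moves:
  moves:
    - [[0,0,0],0]
    - [[0,0,0],0]

```text
time_s: 42.52
tcp_pos: [0.3958, 0.1737, -0.018]
ee_rot: [[0.982, 0.189, 0.001], [0.189, -0.982, 0.001], [0.001, -0.001, -1.0]]
wrist_force: [0.4, -0.2, -0.1]
gripper_width: 0.69
gripper_force: 0.0
```

Emit:
apply_moves:
  moves:
    - [[0,0,0],0]
    - [[0,0,0],0]
    - [[0,0,0],0]
    - [[0,0,0],0]
    - [[0,0,0],0]
  hand: 0.0

```text
time_s: 42.93
tcp_pos: [0.3953, 0.1733, -0.0186]
ee_rot: [[0.982, 0.189, 0.0], [0.189, -0.982, 0.0], [0.0, -0.0, -1.0]]
wrist_force: [0.0, -1.1, -0.0]
gripper_width: 0.393
gripper_force: 0.0
```

Emit:
apply_moves:
  moves:
    - [[0,0,0],0]
    - [[0,0,0],0]
    - [[0,0,-0.003],0]
    - [[0,0,-0.012],0]
    - [[0,0,-0.025],0]

```text
time_s: 43.35
tcp_pos: [0.3933, 0.1714, 0.0197]
ee_rot: [[0.982, 0.188, -0.005], [0.188, -0.982, -0.005], [-0.006, 0.004, -1.0]]
wrist_force: [0.4, -0.5, -0.7]
gripper_width: 0.333
gripper_force: 30.0
```

Emit:
apply_moves:
  moves:
    - [[0,0,-0.03],0]
    - [[0,0,-0.03],0]
    - [[0,0,-0.015],0]
    - [[0,0,0],0]
    - [[0,0,0],0]

```text
time_s: 43.77
tcp_pos: [0.3952, 0.1734, 0.0969]
ee_rot: [[0.982, 0.189, 0.001], [0.189, -0.982, 0.002], [0.001, -0.001, -1.0]]
wrist_force: [0.3, -0.3, -1.8]
gripper_width: 0.329
gripper_force: 30.0
```

```bash
python3 - <<'E'
from h import *
w=imaging.capture("wrist"); s=r.sense(); print(s['time_s'],s['tcp_pos'],s['gripper_width'],s['gripper_force'],plan(s,[.509,-.364,.1]))
for b in blobs(w,"red",s['tcp_pos'][2]+.048): print(*b)
t=imaging.capture("top")
tray(t,"reject_bin",0,.04); tray(t,"tweeter_tray",0,.008); tray(t,"round_tray",0,.008)
E
```

```text
43.8167 [0.39458653 0.17279542 0.09590174] 0.3319137231402002 29.999838173389435 (array([ 11.1, 548.7,  -4.1]), None, np.float64(10.9))
[258. 254.] [396.5 173.7] [18.3 23. ]
reject_bin 0.79 [ 506.6 -361.3] [120.3 128.1] 13.2
tweeter_tray 0.88 [ 599.2 -127.2] [135.6 139. ] -13.0
round_tray 0.51 [420.8 375.6] [10.7 92.7] 12.5
```

The reject is held. I'll carry it to the bin.

Emit:
apply_moves:
  moves:
    - [[0,0.014,0],0]
    - [[0,0.028,0],0]
    - [[0.0008,0.037,0],0]
    - [[0.0008,0.037,0],0]
    - [[0.0008,0.037,0],0]

```text
time_s: 44.43
tcp_pos: [0.4262, 0.022, 0.0956]
ee_rot: [[0.982, 0.191, -0.002], [0.191, -0.982, -0.001], [-0.002, 0.0, -1.0]]
wrist_force: [1.7, 0.1, -0.4]
gripper_width: 0.328
gripper_force: 30.0
```

Emit:
apply_moves:
  moves:
    - [[0.0008,0.037,0],0]
    - [[0.0008,0.037,0],0]
    - [[0.0008,0.037,0],0]
    - [[0.0008,0.037,0],0]
    - [[0.0008,0.037,0],0]

```text
time_s: 44.85
tcp_pos: [0.4651, -0.1594, 0.0954]
ee_rot: [[0.982, 0.189, -0.002], [0.189, -0.982, 0.0], [-0.002, -0.0, -1.0]]
wrist_force: [1.3, 1.1, -1.3]
gripper_width: 0.331
gripper_force: 30.0
```

Emit:
apply_moves:
  moves:
    - [[0.0008,0.037,0],0]
    - [[0.0008,0.037,0],0]
    - [[0.0008,0.037,0],0]
    - [[0.0008,0.037,0],0]
    - [[0.0008,0.037,0],0]

```text
time_s: 45.27
tcp_pos: [0.5039, -0.3401, 0.0948]
ee_rot: [[0.982, 0.189, -0.003], [0.189, -0.982, 0.001], [-0.002, -0.001, -1.0]]
wrist_force: [1.4, 0.5, -0.6]
gripper_width: 0.329
gripper_force: 30.0
```

Emit:
apply_moves:
  moves:
    - [[0,0.018,0],0]
    - [[0,0.008,0],0]
    - [[0,0,0],0]
    - [[0,0,0],0]
    - [[0,0,0],0]

```text
time_s: 45.68
tcp_pos: [0.5089, -0.3626, 0.0959]
ee_rot: [[0.982, 0.19, -0.001], [0.19, -0.982, 0.001], [-0.001, -0.001, -1.0]]
wrist_force: [-0.2, -0.4, -0.4]
gripper_width: 0.333
gripper_force: 30.0
```

```bash
python3 - <<'E'
from h import *
w=imaging.capture("wrist"); s=r.sense(); print(s['time_s'],s['tcp_pos'],s['gripper_width'],s['gripper_force'],plan(s,[.508,-.363,-.013]))
tray(w,"reject_bin",0,.04)
print([px(w,[.508+a*.06,-.363+b*.06,.04]) for a in(-1,1) for b in(-1,1)])
E
```

```text
45.7333 [ 0.50913267 -0.36247879  0.09624367] 0.32974400106153506 29.999965131282806 (array([ -1.2,   0.4, 109.2]), None, np.float64(11.0))
reject_bin 0.8 [ 511.6 -364.6] [119.8 119.8] 12.8
[array([309.5891054 , 271.83110255]), array([179.64773316, 249.34673315]), array([345.16055047, 143.11092891]), array([197.54466987, 113.87725078])]
```

Centred over the bin. I'll lower it.

Emit:
apply_moves:
  moves:
    - [[0,0,0.015],0]
    - [[0,0,0.03],0]
    - [[0,0,0.03],0]
    - [[0,0,0.02],0]
    - [[0,0,0.008],0]

```text
time_s: 46.2
tcp_pos: [0.5072, -0.3617, -0.0097]
ee_rot: [[0.982, 0.19, -0.005], [0.19, -0.982, 0.003], [-0.005, -0.004, -1.0]]
wrist_force: [0.1, 0.1, -0.0]
gripper_width: 0.336
gripper_force: 30.0
```

Emit:
apply_moves:
  moves:
    - [[0,0,0.003],0]
    - [[0,0,0],0]
    - [[0,0,0],0]
    - [[0,0,0],0]
    - [[0,0,0],0]

```text
time_s: 46.62
tcp_pos: [0.5104, -0.3643, -0.008]
ee_rot: [[0.982, 0.189, 0.003], [0.189, -0.982, -0.001], [0.002, 0.002, -1.0]]
wrist_force: [0.6, 0.2, -0.8]
gripper_width: 0.329
gripper_force: 30.0
```

Emit:
apply_moves:
  moves:
    - [[0,0,0.002],0]
    - [[0,0,0],0]
    - [[0,0,0],0]

```text
time_s: 46.87
tcp_pos: [0.5093, -0.3639, -0.0115]
ee_rot: [[0.982, 0.189, 0.0], [0.189, -0.982, -0.0], [0.0, 0.0, -1.0]]
wrist_force: [0.5, 0.5, -0.5]
gripper_width: 0.331
gripper_force: 30.0
```

Emit:
apply_moves:
  moves:
    - [[0,0,0.001],0]
    - [[0,0,0],0]
    - [[0,0,0],0]

```text
time_s: 47.12
tcp_pos: [0.5092, -0.3639, -0.0128]
ee_rot: [[0.982, 0.189, -0.0], [0.189, -0.982, 0.0], [-0.0, -0.0, -1.0]]
wrist_force: [-0.7, 0.1, -0.6]
gripper_width: 0.334
gripper_force: 30.0
```

Emit:
apply_moves:
  moves:
    - [[0,0,0.0008],0]
    - [[0,0,0],0]
    - [[0,0,0],0]

```text
time_s: 47.37
tcp_pos: [0.5093, -0.3639, -0.0135]
ee_rot: [[0.982, 0.189, -0.0], [0.189, -0.982, 0.0], [-0.0, -0.0, -1.0]]
wrist_force: [-1.0, 0.7, -0.6]
gripper_width: 0.328
gripper_force: 30.0
```

Emit:
apply_moves:
  moves:
    - [[0,0,0.0008],0]
    - [[0,0,0],0]
    - [[0,0,0],0]

```text
time_s: 47.62
tcp_pos: [0.5093, -0.3639, -0.0143]
ee_rot: [[0.982, 0.189, -0.0], [0.189, -0.982, 0.0], [-0.0, -0.0, -1.0]]
wrist_force: [0.7, 0.7, -0.7]
gripper_width: 0.337
gripper_force: 30.0
```

Emit:
apply_moves:
  moves:
    - [[0,0,0.0005],0]
    - [[0,0,0],0]
    - [[0,0,0],0]

```text
time_s: 47.87
tcp_pos: [0.5094, -0.364, -0.0145]
ee_rot: [[0.982, 0.189, 0.0], [0.189, -0.982, -0.0], [0.0, 0.0, -1.0]]
wrist_force: [0.3, 0.1, 1.2]
gripper_width: 0.332
gripper_force: 30.0
```

Contact. I'll release, rise, and head for the tweeter.

Emit:
apply_moves:
  moves:
    - [[0,0,0],0]
    - [[0,0,0],0]
    - [[0,0,0],0]
    - [[0,0,0],0]
    - [[0,0,0],0]
  hand: 0.046

```text
time_s: 48.28
tcp_pos: [0.5094, -0.3639, -0.0148]
ee_rot: [[0.982, 0.189, -0.0], [0.189, -0.982, -0.0], [-0.0, 0.0, -1.0]]
wrist_force: [-0.5, -0.2, 0.0]
gripper_width: 0.52
gripper_force: 0.0
```

Emit:
apply_moves:
  moves:
    - [[0,0,-0.01],0]
    - [[0,0,-0.03],0]
    - [[0,0,-0.035],0]
    - [[0,0,-0.03],0]
    - [[-0.002,-0.015,-0.015],0]

```text
time_s: 48.7
tcp_pos: [0.5075, -0.3524, 0.1106]
ee_rot: [[0.982, 0.189, 0.008], [0.189, -0.982, -0.005], [0.007, 0.006, -1.0]]
wrist_force: [0.9, -0.1, 1.2]
gripper_width: 0.529
gripper_force: 0.0
```

Emit:
apply_moves:
  moves:
    - [[-0.006,-0.035,0],0]
    - [[-0.006,-0.037,0],0]
    - [[-0.006,-0.037,0],0]
    - [[-0.006,-0.037,0],0]
    - [[-0.006,-0.037,0],0]

```text
time_s: 49.12
tcp_pos: [0.4398, -0.1743, 0.1061]
ee_rot: [[0.982, 0.189, 0.001], [0.189, -0.982, -0.0], [0.001, 0.0, -1.0]]
wrist_force: [0.8, 1.2, 0.3]
gripper_width: 0.529
gripper_force: 0.0
```

Emit:
apply_moves:
  moves:
    - [[-0.006,-0.037,0],0]
    - [[-0.006,-0.037,0],0]
    - [[-0.01,-0.03,0],0]
    - [[-0.01,-0.013,0],0]
    - [[0,0,0],0]

```text
time_s: 49.53
tcp_pos: [0.3847, -0.0651, 0.106]
ee_rot: [[0.981, 0.193, 0.0], [0.193, -0.981, 0.001], [0.0, -0.001, -1.0]]
wrist_force: [-0.8, -0.1, -0.4]
gripper_width: 0.526
gripper_force: 0.0
```

Emit:
apply_moves:
  moves:
    - [[0,0,0],0]
    - [[0,0,0],0]

```text
time_s: 49.7
tcp_pos: [0.3879, -0.0668, 0.106]
ee_rot: [[0.982, 0.189, 0.002], [0.189, -0.982, 0.0], [0.002, 0.0, -1.0]]
wrist_force: [0.2, 0.4, -0.1]
gripper_width: 0.532
gripper_force: 0.0
```

```bash
python3 - <<'E'
from h import *
w=imaging.capture("wrist"); s=r.sense(); print(s['time_s'],s['tcp_pos'],s['gripper_width'])
hsv=cv2.cvtColor(w["frame"],cv2.COLOR_BGR2HSV)
ng=~((hsv[...,0]>50)&(hsv[...,0]<85)&(hsv[...,1]>100)); 
for k in models.cut_out(w,"tweeter")[:2]:
    ys,xs=np.nonzero(k["region"]); print(round(k["confidence"],2),xs.min(),xs.max(),ys.min(),ys.max())
    c=max(cv2.findContours(k["region"].astype(np.uint8),cv2.RETR_EXTERNAL,cv2.CHAIN_APPROX_NONE)[0],key=cv2.contourArea)
    q=cv2.minAreaRect(np.array([at(w,u[0],.004)[:2] for u in c],np.float32)*1000); print(q)
# bright cup / flange pixels
m=((hsv[...,1]<70)&(hsv[...,2]>150)).astype(np.uint8)*255
for c in cv2.findContours(m,cv2.RETR_EXTERNAL,cv2.CHAIN_APPROX_NONE)[0]:
    if cv2.contourArea(c)>80:
        (u,v),rr=cv2.minEnclosingCircle(c); print("bright",cv2.boundingRect(c),"flangepose",np.round(np.array(cv2.minAreaRect(np.array([at(w,p[0],.004)[:2] for p in c],np.float32)*1000)[0]),1),round(cv2.minAreaRect(np.array([at(w,p[0],.004)[:2] for p in c],np.float32))[2],1))
# w9 corners
f=cv2.imread("pics/w9.png")
for z in(.016,.028): print(px(w,[.4455,-.055,z]))
cv2.imwrite("pics/w14.png",cv2.resize(w["frame"][:230,:],None,fx=1.5,fy=1.5))
E
```

```text
49.75 [ 0.38783111 -0.0669732   0.10574915] 0.5302675861699978
0.83 236 285 98 146
((446.3270568847656, -58.43756103515625), (35.00909423828125, 34.951515197753906), 64.16508483886719)
bright (236, 97, 50, 51) flangepose [446.6 -58.3] 64.7
bright (309, 0, 140, 56) flangepose [ 544.  -140.5] 10.9
bright (123, 0, 41, 8) flangepose [524.7  58. ] 10.9
[256.88786675 124.56143152]
[256.86482659 125.59667982]
```

The tweeter is at (0.4464, −0.0584) with flange yaw −25.6°. The tray yaw is −13°, so I'll turn by +12.6° in world (−12.6° in tool). Now to pick it up.

Emit:
apply_moves:
  moves:
    - [[0.015,0.0006,0],0]
    - [[0.025,0.001,0.005],0]
    - [[0.0192,0.001,0.02],0]
    - [[0,0,0.03],0]
    - [[0,0,0.025],0]
  hand: 0.05

```text
time_s: 50.22
tcp_pos: [0.4472, -0.0586, 0.0238]
ee_rot: [[0.982, 0.187, 0.001], [0.187, -0.982, 0.0], [0.001, -0.0, -1.0]]
wrist_force: [-0.4, -0.4, -1.2]
gripper_width: 0.573
gripper_force: 0.0
```

Emit:
apply_moves:
  moves:
    - [[0,0,0.01],0]
    - [[0,0,0],0]
    - [[0,0,0],0]
    - [[0,0,0],0]

```text
time_s: 50.55
tcp_pos: [0.4467, -0.0583, 0.0159]
ee_rot: [[0.982, 0.189, 0.002], [0.189, -0.982, 0.0], [0.002, 0.0, -1.0]]
wrist_force: [-0.7, -0.0, -0.1]
gripper_width: 0.576
gripper_force: 0.0
```

```bash
python3 - <<'E'
from h import *
w=imaging.capture("wrist"); s=r.sense(); print(s['tcp_pos'],s['gripper_width'],plan(s,[.4464,-.0584,-.018]))
hsv=cv2.cvtColor(w["frame"],cv2.COLOR_BGR2HSV); m=((hsv[...,1]<70)&(hsv[...,2]>110)).astype(np.uint8)*255
for c in cv2.findContours(m,cv2.RETR_EXTERNAL,cv2.CHAIN_APPROX_NONE)[0]:
    if cv2.contourArea(c)>80: print(cv2.boundingRect(c),np.round(cv2.minAreaRect(np.array([at(w,p[0],.028)[:2] for p in c],np.float32)*1000)[:2],1).tolist())
print(px(w,[.4464,-.0584,.028]),px(w,[.4464,-.0584,.004]))
E
```

```text
[ 0.44676895 -0.05818467  0.01621117] 0.572202702426556 (array([-0.5,  0.1, 34.2]), None, np.float64(10.9))
(226, 186, 64, 45) [[456.2, -56.6], [29.4, 29.4]]
(452, 0, 60, 33) [[594.2, -152.2], [37.3, 12.0]]
(283, 0, 229, 143) [[565.5, -118.1], [124.3, 55.4]]
(0, 0, 127, 73) [[541.7, 65.6], [35.4, 66.9]]
[257.61030694 230.7788017 ] [257.59104921 217.19772773]
```

Emit:
apply_moves:
  moves:
    - [[0,0,0.013],0]
    - [[0,0,0.013],0]
    - [[0,0,0.006],0]
    - [[0,0,0.0015],0]
    - [[0,0,0],0]

```text
time_s: 51.02
tcp_pos: [0.4459, -0.058, -0.0179]
ee_rot: [[0.982, 0.189, 0.001], [0.189, -0.982, 0.0], [0.001, 0.0, -1.0]]
wrist_force: [0.2, 0.1, 0.1]
gripper_width: 0.574
gripper_force: 0.0
```

Emit:
apply_moves:
  moves:
    - [[0,0,0],0]
    - [[0,0,0],0]
    - [[0,0,0],0]

```text
time_s: 51.27
tcp_pos: [0.4461, -0.0579, -0.0176]
ee_rot: [[0.982, 0.189, 0.001], [0.189, -0.982, 0.0], [0.001, -0.0, -1.0]]
wrist_force: [1.0, -0.7, -0.2]
gripper_width: 0.575
gripper_force: 0.0
```

Emit:
apply_moves:
  moves:
    - [[0,0,0],0]
    - [[0,0,0],0]
    - [[0,0,0],0]
    - [[0,0,0],0]
    - [[0,0,0],0]
  hand: 0.0

```text
time_s: 51.68
tcp_pos: [0.4456, -0.058, -0.0182]
ee_rot: [[0.982, 0.189, 0.0], [0.189, -0.982, 0.0], [0.0, 0.0, -1.0]]
wrist_force: [0.1, 0.4, -0.1]
gripper_width: 0.284
gripper_force: 0.0
```

Emit:
apply_moves:
  moves:
    - [[0,0,0],0]
    - [[0,0,0],0]
    - [[0,0,-0.003],0]
    - [[0,0,-0.012],0]
    - [[0,0,-0.025],0]

```text
time_s: 52.1
tcp_pos: [0.443, -0.0585, 0.0201]
ee_rot: [[0.982, 0.189, -0.007], [0.189, -0.982, -0.001], [-0.007, -0.0, -1.0]]
wrist_force: [-0.2, 0.7, -0.3]
gripper_width: 0.24
gripper_force: 30.0
```

Emit:
apply_moves:
  moves:
    - [[0,0,-0.03],0]
    - [[0,0,-0.03],-6]
    - [[0,0,-0.015],-6.6]
    - [[0,0,0],0]
    - [[0,0,0],0]

```text
time_s: 52.52
tcp_pos: [0.4458, -0.0579, 0.0975]
ee_rot: [[0.918, 0.397, 0.002], [0.397, -0.918, 0.001], [0.002, 0.0, -1.0]]
wrist_force: [-0.3, -0.4, -0.2]
gripper_width: 0.242
gripper_force: 30.0
```

```bash
python3 - <<'E'
from h import *
w=imaging.capture("wrist"); s=r.sense(); print(s['time_s'],s['tcp_pos'],s['gripper_width'],s['gripper_force'],plan(s,[.55,-.12,.1]))
tray(w,"tweeter_tray",0,.008)
hsv=cv2.cvtColor(w["frame"],cv2.COLOR_BGR2HSV); m=((hsv[...,1]<70)&(hsv[...,2]>110)).astype(np.uint8)*255
m=cv2.morphologyEx(m,cv2.MORPH_CLOSE,np.ones((5,5),np.uint8))
for c in cv2.findContours(m,cv2.RETR_EXTERNAL,cv2.CHAIN_APPROX_NONE)[0]:
    if cv2.contourArea(c)>2000:
        q=cv2.minAreaRect(np.array([at(w,p[0],.028)[:2] for p in c],np.float32)*1000); print(cv2.boundingRect(c),np.round(q[0],1),np.round(q[1],1),q[2])
E
```

```text
52.5667 [ 0.44481524 -0.0580385   0.0963675 ] 0.2437152894049019 29.999788999557495 (array([72. , 98.6, -3.7]), None, np.float64(23.4))
tweeter_tray 0.57 [ 601.2 -128.6] [142.5 144.4] -12.2
(304, 0, 208, 164) [ 593.7 -124.3] [126.7 113.7] 77.4169921875
(41, 0, 166, 60) [526.3  86.8] [ 40.8 123.8] 23.395383834838867
```

The tweeter is held. The tray centre is ≈ (0.5995, −0.1265) at −12.7°, so the free pocket is at (0.634, −0.1046).

Emit:
apply_moves:
  moves:
    - [[0.012,0.009,0],0]
    - [[0.0275,0.021,0],0]
    - [[0.0275,0.021,0],0]
    - [[0.0275,0.021,0],0]
    - [[0.0275,0.021,0],0]

```text
time_s: 53.03
tcp_pos: [0.5947, -0.0952, 0.0945]
ee_rot: [[0.918, 0.398, -0.004], [0.398, -0.918, -0.0], [-0.004, -0.001, -1.0]]
wrist_force: [0.9, -0.1, -0.2]
gripper_width: 0.24
gripper_force: 30.0
```

Emit:
apply_moves:
  moves:
    - [[0.0226,0.0172,0],0]
    - [[0.01,0.0075,0],0]
    - [[0,0,0.01],0]
    - [[0,0,0.02],0]
    - [[0,0,0.02],0]

```text
time_s: 53.45
tcp_pos: [0.6328, -0.1042, 0.0442]
ee_rot: [[0.918, 0.397, -0.003], [0.397, -0.918, 0.0], [-0.002, -0.001, -1.0]]
wrist_force: [0.0, 0.2, -0.7]
gripper_width: 0.243
gripper_force: 30.0
```

Emit:
apply_moves:
  moves:
    - [[0,0,0.01],0]
    - [[0,0,0],0]
    - [[0,0,0],0]
    - [[0,0,0],0]
    - [[0,0,0],0]

```text
time_s: 53.87
tcp_pos: [0.6351, -0.1042, 0.0381]
ee_rot: [[0.917, 0.399, 0.002], [0.399, -0.917, -0.0], [0.002, 0.001, -1.0]]
wrist_force: [0.1, 0.3, -0.4]
gripper_width: 0.242
gripper_force: 30.0
```

```bash
python3 - <<'E'
from h import *
w=imaging.capture("wrist"); s=r.sense(); print(s['time_s'],s['tcp_pos'],s['gripper_width'],plan(s,[.6342,-.1046,-.001]))
def ov(f,pts,col): 
    for p in pts: cv2.circle(f,tuple(int(round(v)) for v in p),2,col,-1)
a=np.radians(-12.7);R=np.array([[np.cos(a),-np.sin(a)],[np.sin(a),np.cos(a)]]); T=np.array([.5995,-.1265])
f=w["frame"].copy()
ov(f,[px(w,[*(T+R@np.array(u)/1000),.028]) for u in((4,4),(54,4),(54,54),(4,54),(62,62),(62,-62),(-62,62))],(0,0,255))
cv2.imwrite("pics/w15.png",cv2.resize(f,None,fx=1.5,fy=1.5))
E
```

```text
53.9167 [ 0.63503687 -0.10422302  0.03813049] 0.2407307921261964 (array([-1. , -0. , 39.1]), None, np.float64(23.5))
```

View pics/w15.png

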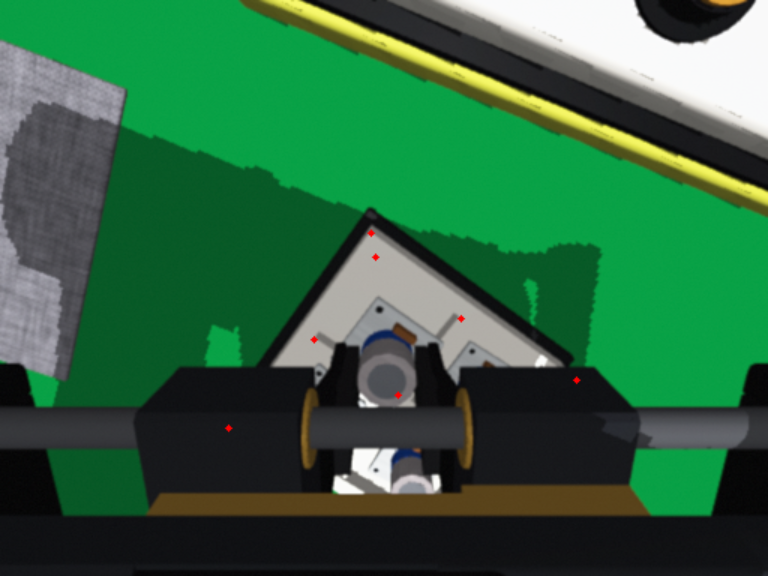

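The overlay matches the tray: foam corner (371,233) and pocket dividers at (314,340) and (461,319). The flange lies square over the free pocket, so I'll lower it.

Emit:
apply_moves:
  moves:
    - [[-0.0005,0,0.012],0]
    - [[0,0,0.012],0]
    - [[0,0,0.007],0]
    - [[0,0,0.003],0]
    - [[0,0,0],0]

```text
time_s: 54.33
tcp_pos: [0.6327, -0.1046, 0.0009]
ee_rot: [[0.917, 0.399, -0.003], [0.399, -0.917, -0.0], [-0.003, -0.001, -1.0]]
wrist_force: [0.5, 0.4, -0.7]
gripper_width: 0.237
gripper_force: 30.0
```

Emit:
apply_moves:
  moves:
    - [[0,0,0],0]
    - [[0,0,0.002],0]
    - [[0,0,0],0]
    - [[0,0,0],0]

```text
time_s: 54.67
tcp_pos: [0.634, -0.1045, 0.001]
ee_rot: [[0.917, 0.399, 0.001], [0.399, -0.917, 0.0], [0.0, 0.0, -1.0]]
wrist_force: [0.6, -0.0, -0.3]
gripper_width: 0.239
gripper_force: 30.0
```

Emit:
apply_moves:
  moves:
    - [[0,0,0.001],0]
    - [[0,0,0],0]
    - [[0,0,0],0]

```text
time_s: 54.92
tcp_pos: [0.6338, -0.1045, -0.0002]
ee_rot: [[0.917, 0.399, 0.0], [0.399, -0.917, 0.0], [0.0, 0.0, -1.0]]
wrist_force: [-0.1, 0.7, -0.6]
gripper_width: 0.239
gripper_force: 30.0
```

Emit:
apply_moves:
  moves:
    - [[0,0,0.001],0]
    - [[0,0,0],0]
    - [[0,0,0],0]

```text
time_s: 55.17
tcp_pos: [0.6337, -0.1045, -0.0013]
ee_rot: [[0.917, 0.399, -0.0], [0.399, -0.917, -0.0], [-0.0, -0.0, -1.0]]
wrist_force: [0.2, -0.4, -0.7]
gripper_width: 0.243
gripper_force: 30.0
```

Emit:
apply_moves:
  moves:
    - [[0,0,0.0006],0]
    - [[0,0,0],0]
    - [[0,0,0],0]

```text
time_s: 55.42
tcp_pos: [0.6337, -0.1045, -0.0019]
ee_rot: [[0.917, 0.399, -0.0], [0.399, -0.917, -0.0], [-0.0, -0.0, -1.0]]
wrist_force: [0.4, -0.9, -0.2]
gripper_width: 0.24
gripper_force: 30.0
```

Emit:
apply_moves:
  moves:
    - [[0,0,0.0006],0]
    - [[0,0,0],0]
    - [[0,0,0],0]

```text
time_s: 55.67
tcp_pos: [0.6339, -0.1045, -0.0022]
ee_rot: [[0.917, 0.399, 0.0], [0.399, -0.917, -0.0], [0.0, 0.0, -1.0]]
wrist_force: [-0.5, -0.9, 1.6]
gripper_width: 0.241
gripper_force: 30.0
```

Emit:
apply_moves:
  moves:
    - [[0,0,0.0004],0]
    - [[0,0,0],0]
    - [[0,0,0],0]

```text
time_s: 55.92
tcp_pos: [0.6339, -0.1045, -0.0022]
ee_rot: [[0.917, 0.399, 0.0], [0.399, -0.917, -0.0], [0.0, 0.0, -1.0]]
wrist_force: [-1.6, -0.1, 5.9]
gripper_width: 0.245
gripper_force: 30.0
```

Contact. I'll release to 36 mm, rise clear, and check everything with numbers.

Emit:
apply_moves:
  moves:
    - [[0,0,0],0]
    - [[0,0,0],0]
    - [[0,0,0],0]
    - [[0,0,0],0]
    - [[0,0,0],0]
  hand: 0.036

```text
time_s: 56.33
tcp_pos: [0.6336, -0.1045, -0.0033]
ee_rot: [[0.917, 0.399, -0.0], [0.399, -0.917, 0.0], [-0.0, -0.0, -1.0]]
wrist_force: [-0.6, 0.4, 0.0]
gripper_width: 0.406
gripper_force: 0.0
```

Emit:
apply_moves:
  moves:
    - [[0,0,-0.01],0]
    - [[0,0,-0.03],0]
    - [[0,0,-0.035],0]
    - [[0,0,-0.035],0]
    - [[-0.03,0,-0.025],0]

```text
time_s: 56.75
tcp_pos: [0.6113, -0.1157, 0.1361]
ee_rot: [[0.916, 0.402, 0.008], [0.402, -0.916, -0.001], [0.007, 0.005, -1.0]]
wrist_force: [0.6, -0.2, 0.9]
gripper_width: 0.41
gripper_force: 0.0
```

Emit:
apply_moves:
  moves:
    - [[-0.04,0,-0.01],0]
    - [[-0.04,0,-0.005],0]
    - [[-0.02,0,0],0]
    - [[0,0,0],0]
    - [[0,0,0],0]

```text
time_s: 57.17
tcp_pos: [0.5143, -0.1569, 0.1486]
ee_rot: [[0.917, 0.398, 0.002], [0.398, -0.917, -0.0], [0.002, 0.001, -1.0]]
wrist_force: [0.6, 0.6, -0.0]
gripper_width: 0.415
gripper_force: 0.0
```

```bash
python3 - <<'E'
from h import *
w=imaging.capture("wrist"); s=r.sense(); print(s['time_s'],s['tcp_pos'],s['gripper_width'],s['wrist_force'])
def blue(c,zs,box=None):
    hsv=cv2.cvtColor(c["frame"],cv2.COLOR_BGR2HSV); m=((hsv[...,0]>100)&(hsv[...,0]<130)&(hsv[...,1]>100)).astype(np.uint8)*255
    for k in cv2.findContours(m,cv2.RETR_EXTERNAL,cv2.CHAIN_APPROX_NONE)[0]:
        if 15<cv2.contourArea(k)<1500:
            q=cv2.minAreaRect(np.array([at(c,p[0],zs)[:2] for p in k],np.float32)*1000); print(" blue",np.round(q[0],1),np.round(q[1],1),round(q[2],1))
for k in models.place_of(w,"tweeter")[:5]: print("tw",round(k["confidence"],2),np.round(at(w,np.array(k["at"])*[512,384],.016)*1000)[:2])
sc=imaging.capture("scene"); print("scene"); blue(sc,.085)
for k in("brass","red"):
    for b in blobs(sc,k,.03,25): print(k,*b)
for k in models.place_of(sc,"tip_cleaner")[:1]: print("tin",k["confidence"],at(sc,np.array(k["at"])*[512,384],0))
t=imaging.capture("top"); print("top"); blue(t,.085)
for k in("brass","red"):
    for b in blobs(t,k,.03,15):
        if -450<b[1][1]<450 and 250<b[1][0]<700: print(k,*b)
E
```

```text
57.2167 [ 0.51518634 -0.15653261  0.14817789] 0.4176369750575845 [-0.49624517  0.51167664  0.42094339]
tw 0.72 [ 634. -105.]
scene
 blue [ 512.5 -571.5] [23.  78.6] 74.9
 blue [ 228.8 -417.6] [79.5 24. ] 51.6
 blue [510.2 356.9] [73.6 30. ] 11.4
 blue [487.9 655.6] [172.5 128.7] 83.6
brass [336. 379.] [836.4 -68.5] [28.1 14. ]
brass [294. 375.] [ 791.1 -131.7] [28.4 28.1]
brass [358. 366.] [840.  -17.9] [28.6 27.5]
brass [317. 358.] [788.  -76.1] [28.1 28.8]
brass [340. 342.] [784.9 -21.9] [28.4 28.3]
brass [  2. 278.] [ 322.8 -554.2] [ 8.1 29.2]
brass [126. 229.] [ 350.7 -285.9] [37.6 33.9]
red [119. 309.] [ 508. -365.] [119.9 118.4]
tin 0.8 [ 0.3547951  -0.29038745  0.        ]
top
 blue [169.9 300.6] [61.8  7.7] 43.9
 blue [ 184.3 -408.3] [74.9 20.2] 51.4
 blue [ 301.7 -611.4] [21.8 65.4] 88.4
 blue [455.9 631.3] [58.2 98.1] 74.3
 blue [500.9 364.4] [66.2 13.6] 8.5
 blue [683.8 676. ] [ 70.6 106.6] 88.4
brass [360. 202.] [ 348.2 -288.1] [31.4 31.5]
brass [318. 186.] [ 395.9 -169.7] [43.  40.1]
red [385. 144.] [ 510.1 -366.3] [115.1 118. ]
```

Everything checks out: the tweeter is at (634,−105) mm, the cover is seated, and the tin hasn't moved. Handing in.

```bash
python3 -c "
from station import r
print(r.finish_job())"
```

```text
the job is handed in; nothing more can be done
None
```

I handed the job in after about 57 s of the 144 s allowed, with every step done in the order asked: both good drivers under the fully seated cover, the tweeter and the reject face down in their places, and the tin where it stood.

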